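# Close a two-part mould over its guide pins

## Task

Close the casting mould: take the aluminium top half out of the upright rack and lay it down on the slanted orange-railed stand, handle side up and against the stand's lower stops, and let go of it. Then take it up again in a new grasp, turn it level with the black handle on top and, keeping hold of it and keeping it level so that it does not jam, lower it over the two guide pins of the lower half until the two halves meet all round, and let go. Leave the bottle, tape roll, steel cup and rubber boot where they stand.

Things in the scene. Friction and masses are not known exactly. Their poses are not given: they have to be found in the camera images.
- top_half: Top mould half, loose, about 0.5 kg: aluminium plate 160 (x) x 110 (y) x 12 mm (z), two through holes 16 mm in diameter at x = +62 and -62 mm, y = 0. Origin: centre of its underside; z points out of the handle side. A flat core 70 x 34 mm stands 5 mm proud of the underside's middle. At the start it stands in the rack: y up, x along rack x, z to rack -y. A half turn about z does not change its fit.
- handle (a point): Centre of the top half's handle: a black bar along the plate's x, 86 mm long, 16 mm wide (y) and 16 mm high (z), held by two posts 68 mm apart. The centre is 44 mm above the plate's underside (so 24 mm of free space between the bar and the plate's upper face).
- upper_edge (a point): Middle of the top half's +y long edge, at half thickness (y = 55, z = 6 mm in the plate's frame): uppermost at the start and where to pinch the plate across its 12 mm. The handle bar begins 47 mm below this edge, the core on the other side 38 mm below it.
- rack: Fixed rack: dark steel base 190 (x) x 120 (y) x 10 mm with four grey blocks, 32 mm high, forming one slot 14 mm wide along the rack's x. Origin: centre of the underside; z up. The plate stands on the base, its mid-plane in the rack's x-z plane; its upper edge is 120 mm above the bench and the slot holds the lowest 32 mm of it.
- deck: Slanted deck of the fixed stand: two orange rails 22 mm wide at x = +64 and -64 mm, open between them (room for a finger under the plate), stops 12 mm high at their low ends. z is the deck's normal, 45 deg from vertical; y points up the slope. Origin in the plane of the rails, 115 mm above the bench: the top half's origin and axes agree with the deck's when it lies home against the stops.
- lower_half: Fixed lower half of the mould: aluminium block 180 (x) x 130 (y) x 28 mm, a pocket in the middle for the core, and two upright steel guide pins, 14 mm in diameter, at x = +62 and -62 mm, y = 0. They rise 32 mm above its upper face; the last 6 mm taper to 10 mm. Origin: centre of the underside; z up.
- seat (a point): Centre of the lower half's upper face, 28 mm above its underside: the origin of the top half comes here when the mould is closed.
- oil_bottle: Bystander: oil bottle with a red spout, 42 mm in diameter, 126 mm high, origin at the centre of its underside.
- tape_roll: Bystander: blue roll of masking tape lying flat, 92 mm in diameter, 19 mm high, origin at the centre of its underside.
- steel_cup: Bystander: turned steel cup with a red band, 60 mm in diameter, 52 mm high, origin at the centre of its underside.
- lens_boot: Bystander: black rubber lens boot, 68 mm in diameter, 37 mm high, origin at the centre of its underside.

How it is judged (in metres and radians):
On the way, in this order (a step that is already met when the one before it is completed fails the run):
1. the top half lies on the slanted stand, handle side up and against the lower stops (within 8 mm of them), and is let go (distance between top_half and deck below 0.02 m and y of top_half in the frame of deck below 0.008 m and z of top_half in the frame of deck below 0.004 m and angle between the z axis of top_half and the z axis of deck, either way round below 0.08 rad and angle between top_half's own z axis and vertical below 1 rad and contact force between top_half and the fingers below 0.1 N), for 0.2 s.
2. the top half is on the guide pins, level, still held in the gripper (horizontal distance between top_half and seat below 0.006 m and z of top_half in the frame of seat between 0.003 and 0.025 m and angle between top_half's own z axis and vertical below 0.15 rad and contact force between top_half and the fingers above 0.5 N), for 0.05 s.
At the end, for the whole second after the job is handed in: The top half sits over both guide pins, handle up, its underside on the upper face of the lower half (gap under 2 mm, within 3 mm sideways, tilt under 0.03 rad, long sides parallel within 0.05 rad), at rest and released (horizontal distance between top_half and seat below 0.003 m and z of top_half in the frame of seat between -0.002 and 0.002 m and angle between top_half's own z axis and vertical below 0.03 rad and angle between the x axis of top_half and the x axis of lower_half, either way round below 0.05 rad and linear speed of top_half below 0.02 m/s and contact force between top_half and the fingers below 0.1 N); the robot touches nothing.
It fails at once if the top half is on the guide pins tilted by more than 0.2 rad (horizontal distance between top_half and seat below 0.03 m and z of top_half in the frame of seat below 0.035 m and angle between top_half's own z axis and vertical above 0.2 rad).
It fails at once if a bystander (bottle, tape roll, steel cup, rubber boot) is shifted by more than 30 mm (distance of any of oil_bottle, tape_roll, steel_cup, lens_boot from where it was at the start of the episode above 0.03 m).
It also fails if it takes over 72 s, if anything falls off the work surface, if the arm or the gripper's body presses on something with over 40 N, if the wrist force passes 120 N, or if a joint passes its speed limit or range.

## Robot

A 6-joint arm with a two-finger parallel gripper is mounted at the origin on a cart in front of the work surface, level with it; the furniture and walls round the work are solid. World frame = base frame: x ahead of the robot, y to its left, z up, the work surface at z = 0. Lengths are in m, angles in degrees, forces in N, time in s.
With the tool pointing down it reaches from about 0.3 to 0.75 m from the base axis. Payload 8.5 kg.
Tool frame: the origin (TCP) lies at the very end of the fingers, on their centre line; the grasp point (between the pads) lies 19 mm behind it; z points along the fingers, y is the direction in which the jaws open and shut (so a half turn about z gives the same grasp; the last joint's range is limited). The gripper opens to 85 mm and grips with 20 to 120 N. Pads are 22 mm wide; open, the fingers measure 114 mm over their backs; the gripper's body (76 mm by 85 mm) begins 54 mm behind the grasp point. The pads swing forward as they close: fully open they stand 13 mm farther back than shut.
Start: joints at [60.774, 21.807, 74.336, -0, 83.858, -12.336], TCP at [0.16, 0.526, 0.21] pointing down, gripper open.
Joint ranges: [-178.18, 178.18], [-50.72, 133.34], [12.68, 142.11], [-81.47, 261.47], [9.98, 163.14], [-165.26, 165.26]. Speed limits (degrees/s): [136.94, 136.94, 180, 180, 180, 180].

## Interface

Orientations are given as a 3x3 rotation matrix whose columns are the frame's x, y, z axes.
In Python, from rig import env, vision, close_job, spotter gives the robot as it stands. The module is installed in compiled form; this text tells all that it offers.
- The arm moves only by the tool jog_arm, never from a script. Its argument "plan" is a list that holds one entry, the list of rows, each a list of 6 numbers: the shift along the tool's x, y, z in units of 40 mm (1.0 is 40 mm), then the turn, a rotation vector about the tool's x, y, z in units of 0.15 rad (1.0 is 0.15 rad). A call has 1 to 10 rows; each row shifts and turns the commanded pose from where the row before left it, along the tool's axes as they then stand; what a row does not reach is not made up. A row lasts 1/10 s, in which the tool goes at most 50 mm and 8.59 degrees, less where a joint would pass 70% of its speed; a pose out of reach is approached as far as the arm can. A call with a number of a shift or a turn outside -1 to 1 is refused whole. A call with a gripper value outside its range is refused whole. "grip" is the opening, from -1 (shut) to 1 (fully open), set as the call begins (left out, the last holds). The fingers move at their own pace and stop on an object; "squeeze" is the grip in N (left out, the last holds). Time passes only in rows, so rows that do not move let the fingers close. It gives the time, the measured TCP pose, the force and the opening at its end, in the units of the state.
- env.observe(): the state, without advancing time (a new reading comes with each control period).
- vision.get_image(name): name is "scene" or "side" or "wrist"; returns (picture, depth): 384x512x3 uint8, red, green, blue; 384x512 float32, m along the optical axis (not along the pixel's ray), 0 where there is no reading.
- vision.camera_info(name): a dict with "fx", "fy", "cx", "cy" (pixels), "k1" (the pictures are not rectified: a ray, as slopes to the right and down, at radius r is drawn at 1 + k1 r^2 times it, then the intrinsics apply), "rvec" (rotation vector, rad) and "tvec" (3), from world to camera coordinates, as OpenCV has them. Camera axes: x right, y down, z forward; pixel columns grow to the right and rows downward; lengths in m; the calibration is good to about 2 mm. A picture is of the moment at which its call begins: read the wrist's pose just before it. camera_info takes no time and is no camera call; for the wrist camera it gives the pose at the moment of the call.
- close_job(): hands the job in, once; it reports no verdict.
Trained networks look in the newest picture that a camera, given by its name, has taken for a name from the list of things; names that differ only in an ending like _2 or _b are one class to them, and where a whole thing is asked for, a point or a joint stands for the part that bears it (a point fixed in the world has none). Each returns a list of dicts, best first, with "score" (0 to 1); they miss things now and then, are a little off and sometimes report something else, mostly with a low value. They report only what shows in the picture. A call takes as long as a camera call.
- spotter.trace(camera, query): "pixels" (384x512 bool, what is visible of it) and "rect" ([left, top, right, bottom] in pixels, round what is visible of it).
The state is a dict: "time_s": time; "q": joint angles; "qvel": joint speeds; "joint_efforts": joint torques, N m; "position": TCP position; "tool_rot": TCP orientation; "ft_force": force on the tool from outside, world axes, zero at the start; "wrist_torque": the same for the moment, N m; "grip_width": finger opening in m.
Only numpy, scipy, OpenCV 4.12 (cv2) and the standard library are available. Lean on these libraries where they do the work, as an engineer would, in place of code of your own. Each camera call takes 0.05 s, during which the arm holds its last target.

## Working session

There is one attempt and no reset: what is moved stays moved. The work goes in short steps, Python scripts to look and compute and a tool call to move; the robot and the scene stay as the last step left them, time stands still between calls to the robot, and variables do not carry over. Pictures are saved under pics/ and viewed, and the job is handed in when it is done.

Besides the shell and the picture viewer there is one more tool, called after ">>>" as name(argument=value, ...), one argument or row to a line, values as JSON. jog_arm: Moves the arm, as the interface text tells. Its arguments: {"type":"object","properties":{"plan":{"type":"array"},"grip":{"type":"number"},"squeeze":{"type":"number"}},"required":["plan"]}

```bash
ls; mkdir -p pics; python3 - <<'E'
from rig import env, vision, close_job, spotter
import cv2,pickle
print(env.observe())
for n in ["scene","side","wrist"]:
    info=vision.camera_info(n); im,d=vision.get_image(n)
    print(n,info)
    cv2.imwrite(f"pics/{n}0.png",im[:,:,::-1]); pickle.dump((info,im,d),open(f"{n}0.pkl","wb"))
E
```

```text
pics
{'time_s': 0.0, 'q': array([ 6.07708625e+01,  2.18415858e+01,  7.43844420e+01, -6.31354052e-04,
        8.38575905e+01, -1.23344734e+01]), 'qvel': array([-0.01209589,  0.00441318, -0.08352743,  0.07730711,  0.04277018,
        0.08522086]), 'joint_efforts': array([ 5.60285152e-04, -4.48453939e+01, -2.31274742e+01, -2.51497722e-04,
        4.80370276e-03,  3.77880639e-06]), 'position': array([0.1596716 , 0.5259806 , 0.20980805]), 'tool_rot': array([[-9.56840891e-01,  2.90611449e-01, -7.03075338e-04],
       [ 2.90612143e-01,  9.56840084e-01, -1.27894106e-03],
       [ 3.01055751e-04, -1.42806534e-03, -9.99998935e-01]]), 'ft_force': array([ 0.33009949, -0.72514393, -0.74392178]), 'wrist_torque': array([ 0.00161907, -0.02418361, -0.02293975]), 'grip_width': 0.08517947940791494}
scene {'fx': 410.09388324073336, 'fy': 410.09388324073336, 'cx': 255.9389179758273, 'cy': 191.86401549577448, 'k1': -0.11414331086374613, 'rvec': array([ 1.8310649 , -0.73731742,  0.4787497 ]), 'tvec': array([-0.47101025,  0.2425232 ,  0.68927185])}
side {'fx': 491.7749862609719, 'fy': 491.7749862609719, 'cx': 255.6953870244257, 'cy': 195.31584688828275, 'k1': -0.04748931231787504, 'rvec': array([ 2.24296444, -0.51073588,  0.24907587]), 'tvec': array([-0.53991364,  0.20376205,  1.40983128])}
wrist {'fx': 292.20897100188716, 'fy': 292.20897100188716, 'cx': 256.3905889222909, 'cy': 192.21609197538987, 'k1': 0.014125650399436288, 'rvec': array([-2.30812521, -1.71273874, -0.27166475]), 'tvec': array([-0.54857557, -0.04044098,  0.38271574])}
```

View pics/scene0.png

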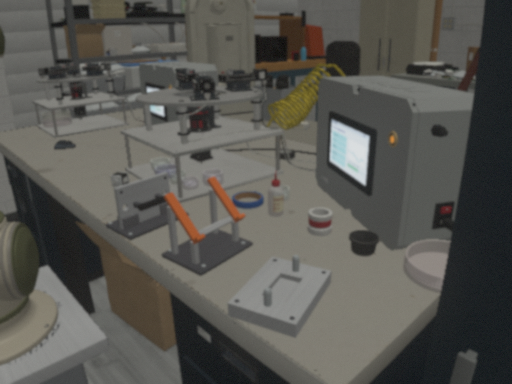

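View pics/side0.png

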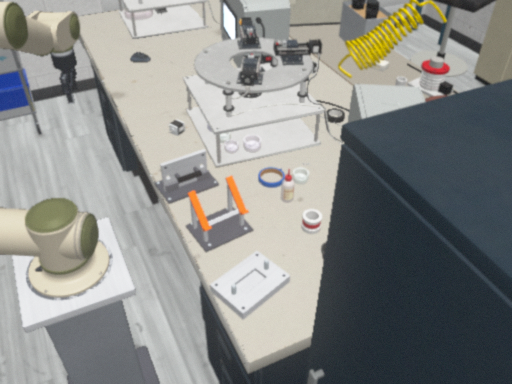

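View pics/wrist0.png

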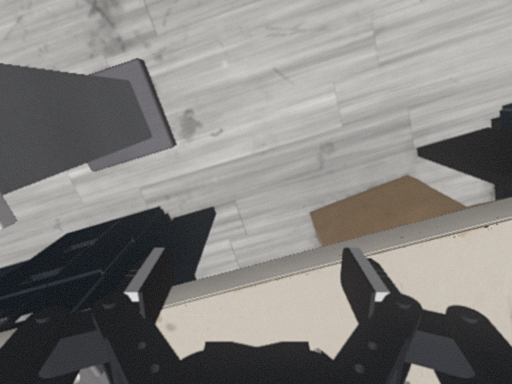

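```bash
cat > h.py <<'E'
import numpy as np,cv2,pickle
def K(i): return np.array([[i['fx'],0,i['cx']],[0,i['fy'],i['cy']],[0,0,1]])
def D(i): return np.array([i['k1'],0,0,0,0.])
def world(i,uv,d):
    uv=np.asarray(uv,float).reshape(-1,1,2)
    s=cv2.undistortPoints(uv,K(i),D(i)).reshape(-1,2)
    R=cv2.Rodrigues(i['rvec'])[0]
    c=np.c_[s,np.ones(len(s))]*np.asarray(d,float).reshape(-1,1)
    return (c-i['tvec'])@R
def proj(i,P):
    return cv2.projectPoints(np.asarray(P,float).reshape(-1,1,3),i['rvec'],i['tvec'],K(i),D(i))[0].reshape(-1,2)
def plane(i,uv,z):
    """ray cut with height z"""
    a=world(i,uv,np.full(len(np.asarray(uv).reshape(-1,2)),1.0)); R=cv2.Rodrigues(i['rvec'])[0]; c=-R.T@i['tvec']
    t=(z-c[2])/(a[:,2]-c[2]); return c+t[:,None]*(a-c)
def cloud(i,d,mask):
    v,u=np.nonzero(mask&(d>0)); return world(i,np.c_[u,v],d[v,u]),np.c_[u,v]
E
python3 - <<'E'
from rig import env,vision,spotter
from h import *
import time
out={}
for cam in ["scene","side"]:
    info,im,d=pickle.load(open(f"{cam}0.pkl","rb"))
    vis=cv2.resize(im[:,:,::-1],None,fx=1,fy=1).copy()
    for q in ["top_half","rack","deck","lower_half","oil_bottle","tape_roll","steel_cup","lens_boot"]:
        r=spotter.trace(cam,q)
        for x in r[:2]:
            P,uv=cloud(info,d,x['pixels'])
            print(cam,q,round(x['score'],2),np.round(x['rect']),len(P), np.round(np.median(P,0),3) if len(P) else None, np.round(np.percentile(P,[3,97],axis=0),3).tolist() if len(P) else None)
        if r: out[cam,q]=r[0]['pixels']
pickle.dump(out,open("masks.pkl","wb"))
for cam,(u0,u1,v0,v1) in {"scene":(90,350,160,340),"side":(140,340,140,320)}.items():
    info,im,d=pickle.load(open(f"{cam}0.pkl","rb"))
    c=im[v0:v1,u0:u1,::-1]; cv2.imwrite(f"pics/{cam}0c.png",cv2.resize(c,None,fx=3,fy=3,interpolation=cv2.INTER_CUBIC))
print(env.observe()['time_s'])
E
```

```text
scene top_half 0.67 [111. 171. 169. 227.] 1979 [0.418 0.191 0.078] [[0.349, 0.152, 0.013], [0.504, 0.205, 0.122]]
scene rack 0.71 [107. 200. 168. 241.] 971 [0.383 0.174 0.011] [[0.337, 0.132, 0.004], [0.477, 0.231, 0.041]]
scene deck 0.76 [163. 177. 245. 242.] 1337 [ 0.427 -0.06   0.1  ] [[0.373, -0.103, 0.069], [0.522, -0.003, 0.152]]
scene lower_half 0.67 [227. 257. 330. 336.] 5199 [ 0.42  -0.308  0.028] [[0.343, -0.374, 0.004], [0.523, -0.228, 0.041]]
scene oil_bottle 0.61 [268. 172. 280. 218.] 531 [ 0.697 -0.021  0.051] [[0.686, -0.031, 0.003], [0.718, 0.001, 0.1]]
scene tape_roll 0.56 [233. 190. 267. 210.] 487 [0.709 0.105 0.012] [[0.662, 0.058, 0.0], [0.753, 0.148, 0.021]]
scene steel_cup 0.63 [308. 206. 332. 234.] 606 [ 0.696 -0.174  0.037] [[0.681, -0.191, 0.004], [0.733, -0.141, 0.054]]
scene lens_boot 0.79 [350. 228. 378. 257.] 656 [ 0.695 -0.3    0.025] [[0.67, -0.327, 0.001], [0.73, -0.269, 0.038]]
side top_half 0.85 [160. 151. 208. 188.] 1196 [0.426 0.193 0.076] [[0.352, 0.153, 0.012], [0.505, 0.211, 0.121]]
side top_half 0.58 [209. 252. 286. 318.] 2888 [ 0.435 -0.301  0
[... 384 characters left out ...]
e lower_half 0.62 [208. 253. 289. 319.] 2940 [ 0.435 -0.3    0.027] [[0.349, -0.37, 0.004], [0.529, -0.222, 0.034]]
side oil_bottle 0.69 [280. 174. 293. 206.] 275 [ 0.701 -0.024  0.054] [[0.688, -0.033, 0.008], [0.721, -0.008, 0.099]]
side tape_roll 0.6 [259. 169. 284. 188.] 319 [0.707 0.101 0.014] [[0.665, 0.056, -0.002], [0.751, 0.149, 0.023]]
side steel_cup 0.83 [302. 209. 320. 237.] 417 [ 0.707 -0.174  0.036] [[0.683, -0.191, 0.002], [0.736, -0.138, 0.055]]
side steel_cup 0.4 [164. 149. 210. 188.] 1166 [0.426 0.193 0.078] [[0.351, 0.153, 0.013], [0.504, 0.211, 0.121]]
side lens_boot 0.53 [321. 243. 326. 254.] 35 [ 0.684 -0.277  0.033] [[0.671, -0.296, 0.021], [0.696, -0.267, 0.039]]
0.95
```

View pics/scene0c.png

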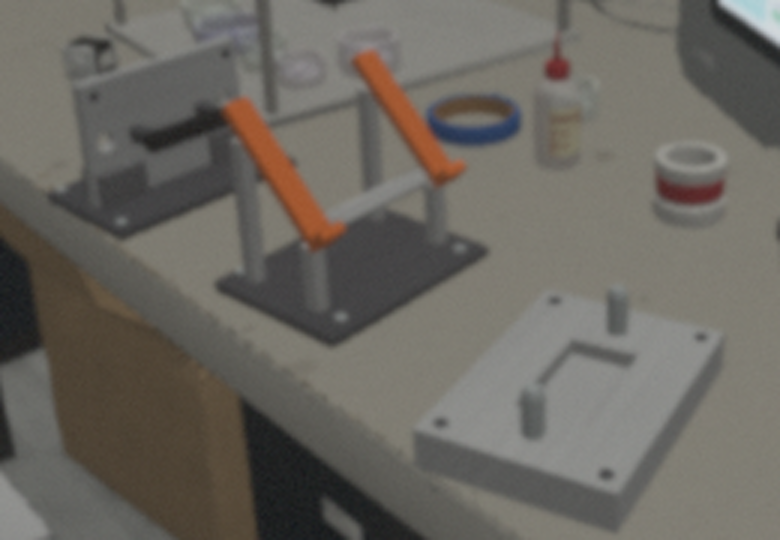

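View pics/side0c.png

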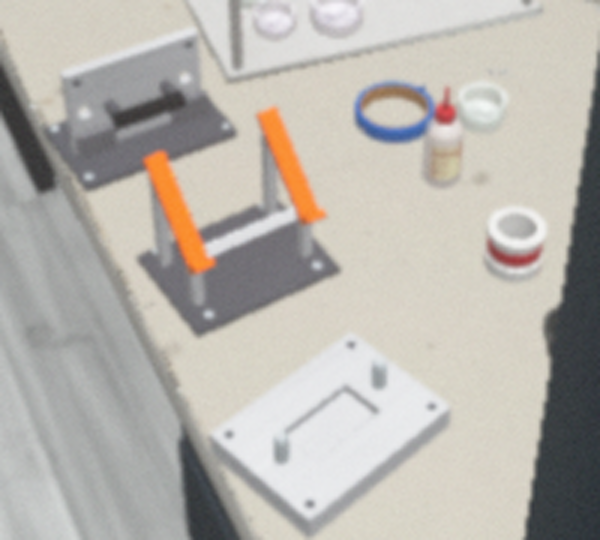

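```bash
python3 - <<'E'
from h import *
m=pickle.load(open("masks.pkl","rb"))
for cam in ["scene","side"]:
    info,im,d=pickle.load(open(f"{cam}0.pkl","rb"))
    # bench height check
    # plate
    P,uv=cloud(info,d,cv2.erode(m[cam,"top_half"].astype(np.uint8),np.ones((3,3)))>0)
    s=P[(P[:,2]>.045)&(P[:,2]<.115)]
    # robust line fit y=a x+b  on upper band (handle centre 65 above..) 
    s=s[s[:,2]>.085]
    for _ in range(5):
        a,b=np.polyfit(s[:,0],s[:,1],1); r=s[:,1]-a*s[:,0]-b; s=s[abs(r)<max(.004,2*np.median(abs(r)))]
    print(cam,"plate face yaw",np.degrees(np.arctan(a)),"y at x=.43",a*.43+b,len(s),r.std())
    P,uv=cloud(info,d,m[cam,"top_half"])
    t=P[P[:,2]>.05]; ax=np.array([np.cos(np.arctan(a)),np.sin(np.arctan(a))])
    print(" x extent along",np.percentile(t[:,:2]@ax,[1,99]), "top z",np.percentile(P[:,2],[95,99]))
    # lower half
    P,uv=cloud(info,d,m[cam,"lower_half"]); t=P[(P[:,2]>.022)&(P[:,2]<.034)]
    print(" lower",cv2.minAreaRect((t[:,:2]*1000).astype(np.float32)), np.median(t[:,2]))
    pins=P[(P[:,2]>.042)]; print(" pins",len(pins))
    if len(pins)>3:
        A=pins[pins[:,0]>.44];B=pins[pins[:,0]<.44]; print(A.mean(0),len(A),B.mean(0),len(B))
    # deck
    P,uv=cloud(info,d,m[cam,"deck"]); hsv=cv2.cvtColor(im,cv2.COLOR_RGB2HSV)
    o=(hsv[...,1]>140)&(hsv[...,0]<15)
    P,uv=cloud(info,d,o&(d<2.5)); P=P[(P[:,0]>.3)&(P[:,0]<.6)&(P[:,1]<.1)&(P[:,1]>-.2)&(P[:,2]>.04)]
    print(" rails",len(P),np.percentile(P,[1,99],axis=0).round(3).tolist())
    c=P.mean(0);
    xs=P[:,0]+0.0
    g=P.copy()
    for _ in range(6):
        c=g.mean(0);u,s_,vt=np.linalg.svd(g-c); n=vt[2]*np.sign(vt[2][2]); r=(P-c)@n; g=P[abs(r)<.004]
    print(" n",n,"c",c,len(g), "yaw of n",np.degrees(np.arctan2(n[0],-n[1])),"tilt",np.degrees(np.arccos(n[2])))
E
```

```text
scene plate face yaw 5.786093052276488 y at x=.43 0.19280976378516754 567 0.001614879221551096
 x extent along [0.36570393 0.52465507] top z [0.12106713 0.12232067]
 lower ((439.8637390136719, -291.293212890625), (184.29330444335938, 132.15093994140625), 18.98369026184082) 0.028557116750392776
 pins 151
[ 0.49438547 -0.27417966  0.05176962] 59 [ 0.37787726 -0.31378969  0.05294436] 92
 rails 845 [[0.372, -0.108, 0.074], [0.524, -0.003, 0.153]]
 n [ 0.09843815 -0.69989695  0.70742787] c [ 0.43817027 -0.04935895  0.11398202] 756 yaw of n 8.00594396608054 tilt 44.97397692271281
side plate face yaw 5.64880012742936 y at x=.43 0.19418125502724165 274 0.0019942886074001717
 x extent along [0.3675264  0.52537426] top z [0.12010334 0.12221325]
 lower ((439.9034423828125, -290.65069580078125), (185.24777221679688, 134.32144165039062), 18.749698638916016) 0.027478314745691155
 pins 68
[ 0.49840994 -0.27336458  0.05340246] 32 [ 0.38094192 -0.31300361  0.05428429] 36
 rails 543 [[0.375, -0.106, 0.076], [0.526, 0.003, 0.155]]
 n [ 0.09616534 -0.68976909  0.71761468] c [ 0.44941609 -0.0460578   0.11362165] 405 yaw of n 7.936830594727934 tilt 44.142106500673144
```

```bash
python3 - <<'E'
from h import *
Ps=[]
for cam in ["scene","side"]:
    info,im,d=pickle.load(open(f"{cam}0.pkl","rb"))
    P,uv=cloud(info,d,np.ones(d.shape,bool)); Ps.append(P)
P=np.vstack(Ps)
print("cols x, rows y; max height cm")
xs=np.arange(.1,1.2,.05)
print("      "," ".join(f"{x:5.2f}" for x in xs))
for y in np.arange(.7,-.65,-.05):
    row=[]
    for x in xs:
        s=P[(P[:,0]>=x)&(P[:,0]<x+.05)&(P[:,1]>=y)&(P[:,1]<y+.05)&(P[:,2]<1)]
        row.append(f"{np.percentile(s[:,2],97)*100:5.0f}" if len(s)>3 else "    .")
    print(f"{y:6.2f}"," ".join(row))
from rig import vision,env
i=vision.camera_info("wrist"); o=env.observe()
R=cv2.Rodrigues(i['rvec'])[0]; c=-R.T@i['tvec']
print("cam in tool",o['tool_rot'].T@(c-o['position'])); print("cam axes in tool\n",(o['tool_rot'].T@R.T).round(3))
E
```

```text
cols x, rows y; max height cm
        0.10  0.15  0.20  0.25  0.30  0.35  0.40  0.45  0.50  0.55  0.60  0.65  0.70  0.75  0.80  0.85  0.90  0.95  1.00  1.05  1.10  1.15
  0.70     .     .   -87   -87     0     0     0     0     1     0     0     0     0     0     0     .     .    29     .     .     .     .
  0.65     .     .   -87   -87     0     0     0     0     0    15    15    15     0    28    25    35     .    26     .     .     .     0
  0.60     .     .   -87   -87     0     0     0     0     0    16    16    16    28    28    35    35    28    16    11     0     0     1
  0.55    53    31   -87   -86     0     0     0     0   -20    16    28    29    28    29    35    35    28    28     1     1     1     1
  0.50    54    53    53   -87     0     0     0     4     4    16    28    28    28    34    35    35    28    28     1     1     1     0
  0.45    42    54    53   -87     0     0     0     4     3    28    28    28    29    19    34    29    28    16     6     0     1     1
  0.40    55    54   -87   -87     0     0     0     0     1    28    28    28    28    24    24 
[... 2262 characters left out ...]
  .
 -0.45     .     .     .     .     0     0     0     0     0     0     0     4     1    29    33    34    35     .     .     .     .     .
 -0.50     .     .     .     .     0     0     0     0     0     0     0     4     1     8     9     .     .     .     .     .     .     .
 -0.55     .     .     .     .     0     0     0    -0     0     0    -0     3     .     .     .     .     .     .     .     .     .     .
 -0.60     .     .     .     .     .     .     .    68    69    69    69    69    69    69    69     .     .     .     .     .     .     .
cam in tool [ 0.08096112 -0.0008843  -0.16564821]
cam axes in tool
 [[ 0.001 -0.95  -0.311]
 [ 1.     0.001  0.   ]
 [ 0.    -0.311  0.95 ]]
```

>>> jog_arm(
  plan=[
    [[-0.88,-0.59,-0.08,0,0,0],[-0.88,-0.59,-0.08,0,0,0],[-0.88,-0.59,-0.08,0,0,0],[-0.88,-0.59,-0.08,0,0,0],[-0.88,-0.59,-0.08,0,0,0],[-0.88,-0.59,-0.08,0,0,0],[-0.88,-0.59,-0.08,0,0,0],[-0.88,-0.59,-0.08,0,0,0],[-0.88,-0.59,-0.08,0,0,0],[-0.88,-0.59,-0.08,0,0,0]],
  ],
)

```text
time_s: 1.95
position: [0.4289, 0.1966, 0.2427]
tool_rot: [[-0.957, 0.291, 0.0], [0.291, 0.957, 0.0], [-0.0, 0.0, -1.0]]
ft_force: [1.0, 0.7, -0.5]
grip_width: 0.085
```

>>> jog_arm(
  plan=[
    [[0,0,0,0,0,-0.88],[0,0,0,0,0,-0.88],[0,0,0,0,0,-0.88],[0,0,0,0,0,0]],
  ],
)

```text
time_s: 2.35
position: [0.4281, 0.198, 0.2424]
tool_rot: [[-0.995, -0.102, 0.0], [-0.102, 0.995, -0.0], [-0.0, -0.0, -1.0]]
ft_force: [0.4, 0.6, -0.6]
grip_width: 0.0855
```

```bash
cat >> h.py <<'E'
def snap(cam,tag,fx=1.5):
    from rig import env,vision
    o=env.observe(); info=vision.camera_info(cam); im,d=vision.get_image(cam)
    cv2.imwrite(f"pics/{tag}.png",cv2.resize(im[:,:,::-1],None,fx=fx,fy=fx)); pickle.dump((info,im,d,o),open(f"{tag}.pkl","wb")); return info,im,d,o
def goto(p,R,n=None,show=True):
    "tool-frame shift units and rotvec units for a move to p,R as one increment (rotation applied per row)"
    from rig import env
    from scipy.spatial.transform import Rotation as Ro
    o=env.observe(); R0=o['tool_rot']; t=R0.T@(np.asarray(p)-o['position'])/.04; r=Ro.from_matrix(R0.T@R).as_rotvec()/.15
    print("from",o['position'].round(4),"shift units",t.round(3),"turn units",r.round(3))
    if n:
        # rows interpolated: translation in world linear, equal turns
        rr=Ro.from_rotvec(r*.15/n); Rk=Ro.from_matrix(R0); dw=(np.asarray(p)-o['position'])/n
        for k in range(n):
            # shift before the turn in tool axes as they stand
            print([*(float(x) for x in np.round(Rk.inv().apply(dw)/.04,3)),*(float(x) for x in np.round(r/n,3))]); Rk=Rk*rr
E
python3 - <<'E'
from h import *
i,im,d,o=snap("wrist","w1"); print(o['time_s'],o['position'],o['tool_rot'].round(4).tolist(),o['q'],o['ft_force'])
E
```

```text
2.35 [0.42807401 0.19804836 0.24244395] [[-0.9948, -0.1019, 0.0], [-0.1019, 0.9948, -0.0], [-0.0, -0.0, -1.0]] [ 1.04025835e+01  1.25228859e+01  8.25437450e+01 -2.97049630e-04
  8.49321152e+01 -8.54464718e+01] [ 0.43115684  0.62096063 -0.63095941]
```

View pics/w1.png

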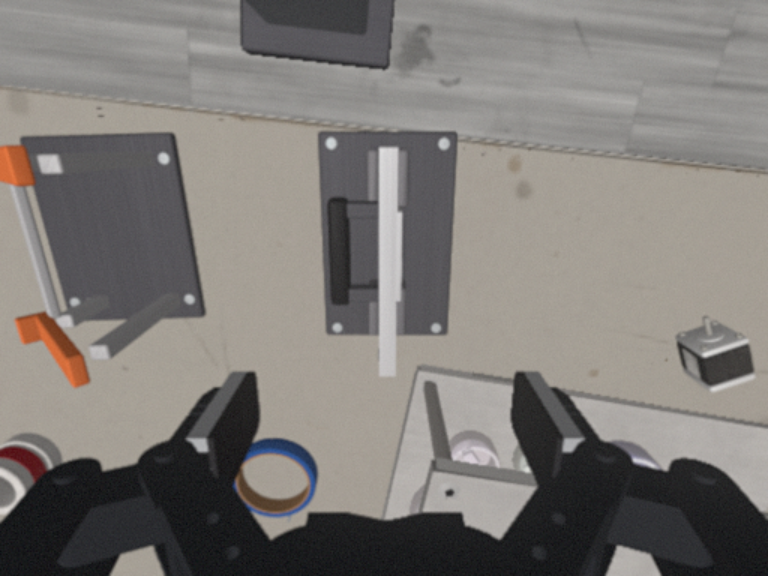

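```bash
python3 - <<'E'
from h import *
i,im,d,o=pickle.load(open("w1.pkl","rb"))
px=np.array([(379.,147),(398,147),(397,376),(379.5,376)])
px=(px+.5)/1.5-.5
P=plane(i,px,.120); print(P.round(4)); c=P.mean(0); a=(P[2]+P[3]-P[0]-P[1])/2
print("centre",c,"len",np.linalg.norm(a),"yaw",np.degrees(np.arctan2(a[1],a[0])),"thick",np.linalg.norm(P[1]-P[0]),np.linalg.norm(P[2]-P[3]))
print("depth there",d[150,258],world(i,[(258,150),(258,180),(258,220)],[d[150,258],d[180,258],d[220,258]]).round(4))
E
```

```text
[[0.3491 0.1859 0.12  ]
 [0.3478 0.1977 0.12  ]
 [0.508  0.2149 0.12  ]
 [0.5093 0.2021 0.12  ]]
centre [0.42856508 0.20013438 0.12      ] len 0.1611098245098575 yaw 5.965305635279259 thick 0.011867781802638887 0.012943469929051796
depth there 0.2870838 [[0.3969 0.196  0.1224]
 [0.4274 0.1992 0.122 ]
 [0.4717 0.2039 0.1212]]
```

>>> jog_arm(
  plan=[
    [[-0.02,0.04,0.7,0,0,0],[0,0,0.8,0,0,0],[0,0,0.8,0,0,0],[0,0,0.8,0,0,0],[0,0,0.5,0,0,0],[0,0,0.26,0,0,0],[0,0,0,0,0,0]],
  ],
)

```text
time_s: 3.1
position: [0.4283, 0.1998, 0.0873]
tool_rot: [[-0.995, -0.099, -0.002], [-0.099, 0.995, -0.0], [0.002, -0.0, -1.0]]
ft_force: [-0.1, 0.9, 0.8]
grip_width: 0.086
```

>>> jog_arm(
  plan=[
    [[0,0,0,0,0,0],[0,0,0,0,0,0],[0,0,0,0,0,0],[0,0,0,0,0,0],[0,0,0,0,0,0],[0,0,0,0,0,0],[0,0,0,0,0,0],[0,0,0,0,0,0],[0,0,0,0,0,0],[0,0,0,0,0,0]],
  ],
  grip=-1,
  squeeze=80,
)

```text
time_s: 4.1
position: [0.4288, 0.1999, 0.0886]
tool_rot: [[-0.995, -0.101, 0.001], [-0.101, 0.995, 0.0], [-0.001, 0.0, -1.0]]
ft_force: [-1.2, 0.1, 5.1]
grip_width: 0.0092
```

>>> jog_arm(
  plan=[
    [[0,0,-0.15,0,0,0],[0,0,-0.3,0,0,0],[0,0,-0.45,0,0,0],[0,0,-0.6,0,0,0],[0,0,-0.6,0,0,0],[0,0,-0.6,0,0,0],[0,0,-0.6,0,0,0],[0,0,-0.6,0,0,0],[0,0,-0.3,0,0,0],[0,0,0,0,0,0]],
  ],
)

```text
time_s: 5.1
position: [0.4289, 0.1999, 0.2572]
tool_rot: [[-0.995, -0.101, 0.002], [-0.101, 0.995, 0.0], [-0.002, 0.0, -1.0]]
ft_force: [0.3, 0.7, -5.3]
grip_width: 0.0097
```

```bash
python3 - <<'E'
from h import *
i,im,d,o=snap("wrist","w2"); print(o['time_s'],o['position'],o['ft_force'],o['grip_width'])
i,im,d,o=snap("scene","s2");
E
```

```text
5.1 [0.42886603 0.19990129 0.25717853] [ 0.33820882  0.68252196 -5.32519735] 0.009721585100664225
```

View pics/w2.png

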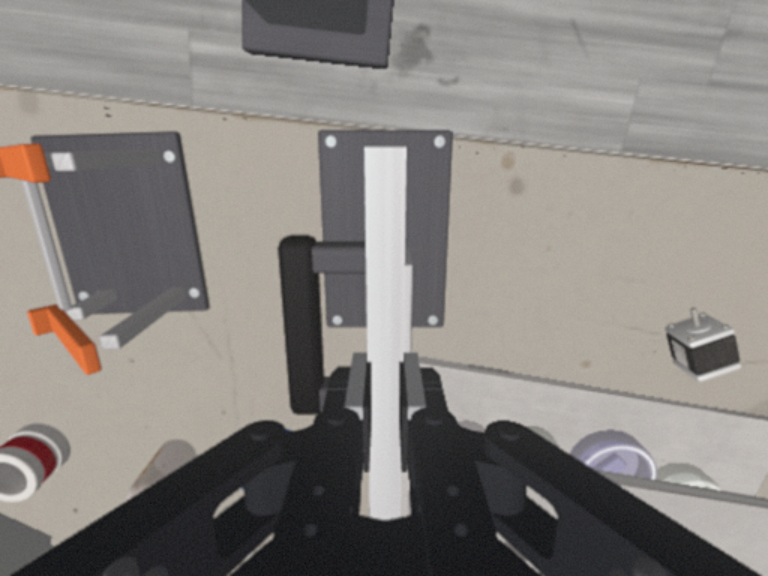

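View pics/s2.png

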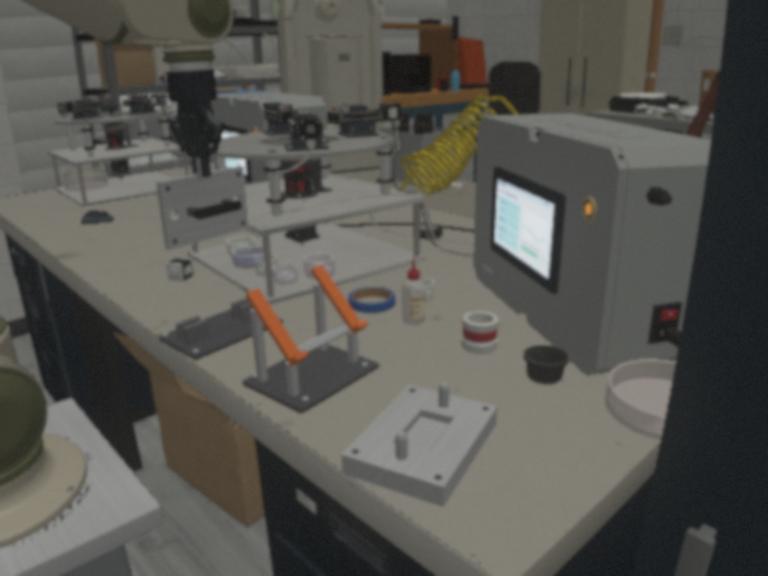

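```bash
python3 - <<'E'
from h import *
i,im,d,o=pickle.load(open("w2.pkl","rb"))
m=np.zeros(d.shape,bool); m[105:230,250:265]=1
P,_=cloud(i,d,m); print("edge z",np.percentile(P[:,2],[10,50,90]))
# deck
al=np.radians(7.97)
X=np.array([np.cos(al),np.sin(al),0]); h=np.array([-np.sin(al),np.cos(al),0]); s=np.sqrt(.5)
Y=s*h+s*np.array([0,0,1]); Z=-s*h+s*np.array([0,0,1])
for cam in ["scene0","side0","s2","w1","w2"]:
    t=pickle.load(open(cam+".pkl","rb")); info,im,d=t[:3]
    hsv=cv2.cvtColor(im,cv2.COLOR_RGB2HSV); om=(hsv[...,1]>130)&(hsv[...,0]<16)
    P,uv=cloud(info,d,om); k=(P[:,0]>.3)&(P[:,0]<.6)&(P[:,1]<.1)&(P[:,1]>-.2)&(P[:,2]>.04); P=P[k]
    q=P@np.c_[X,Y,Z]; 
    print(cam,len(q)); mid=np.median(q[:,0])
    x0=.44*X[0]+(-.05)*X[1]
    for nm,g in (("L",q[q[:,0]<x0]),("R",q[q[:,0]>x0])):
        if len(g)<30: continue
        zm=np.median(g[:,2]); r=g[abs(g[:,2]-zm)<.004]
        st=g[g[:,2]>zm+.006]
        print("  ",nm,len(g),"x",np.percentile(r[:,0],[2,50,98]).round(4),"y",np.percentile(r[:,1],[1,99]).round(4),"z",zm.round(4),"stop pts",len(st),st[:,1].round(3).min() if len(st) else None,st[:,1].max().round(3) if len(st) else None)
# origin from plane z med: Z.o = zm, o_z=.115
E
```

```text
edge z [0.28984765 0.29066602 0.29145321]
scene0 896
   L 515 x [0.3635 0.3719 0.3831] y [-0.0544  0.0589] z 0.1583 stop pts 37 -0.06 -0.051
   R 381 x [0.4912 0.4995 0.5109] y [-0.0553  0.057 ] z 0.1583 stop pts 29 -0.059 -0.051
side0 567
   L 301 x [0.3658 0.3761 0.3862] y [-0.0494  0.061 ] z 0.1567 stop pts 27 -0.058 0.058
   R 266 x [0.493  0.5034 0.5138] y [-0.0501  0.0602] z 0.1574 stop pts 18 -0.058 0.008
s2 890
   L 512 x [0.3636 0.3721 0.3832] y [-0.0567  0.0589] z 0.1584 stop pts 36 -0.06 -0.051
   R 378 x [0.4908 0.4996 0.5114] y [-0.0528  0.0573] z 0.1582 stop pts 29 -0.059 -0.051
w1 1470
   L 503 x [0.3649 0.3752 0.3845] y [0.0138 0.066 ] z 0.1553 stop pts 0 None None
   R 967 x [0.4914 0.4954 0.5107] y [-0.0521  0.065 ] z 0.1575 stop pts 137 -0.057 -0.047
w2 1592
   L 699 x [0.3646 0.3749 0.3842] y [-0.0493  0.0658] z 0.158 stop pts 0 None None
   R 893 x [0.4914 0.4961 0.5104] y [-0.0509  0.0651] z 0.1577 stop pts 115 -0.055 -0.047
```

```bash
cat >> h.py <<'E'
al=np.radians(7.97); s2=np.sqrt(.5)
dX=np.array([np.cos(al),np.sin(al),0]); _h=np.array([-np.sin(al),np.cos(al),0])
dY=s2*_h+s2*np.array([0,0,1]); dZ=-s2*_h+s2*np.array([0,0,1]); dR=np.c_[dX,dY,dZ]
dO=.4382*dX+.0048*dY+.1578*dZ
Rtp=np.array([[-1,0,0],[0,0,-1],[0,-1,0.]]) ; ttp=np.array([0,.006,.0236])
Rt1=dR@Rtp.T
def t1(dx,dy,dz): return dO+dR@np.array([dx,dy,dz])-Rt1@ttp
E
python3 - <<'E'
from h import *
print(dO,Rt1.round(3),t1(0,0,0)); p=t1(0,.012,.06); print(p); goto(p,Rt1,12)
E
```

```text
[ 0.44896801 -0.0463839   0.11497556] [[-0.99  -0.098  0.098]
 [-0.139  0.7   -0.7  ]
 [ 0.    -0.707 -0.707]] [ 0.44724244 -0.03405903  0.13590592]
[ 0.45194854 -0.06767231  0.18681761]
from [0.4281 0.1997 0.2551] shift units [ 0.079 -6.71   1.709] turn units [ 5.235 -0.111 -0.235]
[0.007, -0.559, 0.142, 0.436, -0.009, -0.02]
[0.008, -0.549, 0.179, 0.436, -0.009, -0.02]
[0.01, -0.536, 0.214, 0.436, -0.009, -0.02]
[0.012, -0.521, 0.249, 0.436, -0.009, -0.02]
[0.014, -0.503, 0.282, 0.436, -0.009, -0.02]
[0.016, -0.484, 0.314, 0.436, -0.009, -0.02]
[0.018, -0.462, 0.345, 0.436, -0.009, -0.02]
[0.02, -0.438, 0.375, 0.436, -0.009, -0.02]
[0.021, -0.413, 0.403, 0.436, -0.009, -0.02]
[0.023, -0.386, 0.429, 0.436, -0.009, -0.02]
[0.025, -0.357, 0.453, 0.436, -0.009, -0.02]
[0.026, -0.326, 0.475, 0.436, -0.009, -0.02]
```

```bash
python3 - <<'E'
from h import *
goto(t1(0,.012,.06)+[0,0,.09],Rt1,10)
E
```

```text
from [0.4281 0.1997 0.2551] shift units [ 0.083 -6.711 -0.541] turn units [ 5.235 -0.111 -0.235]
[0.008, -0.671, -0.054, 0.523, -0.011, -0.024]
[0.011, -0.673, -0.001, 0.523, -0.011, -0.024]
[0.013, -0.671, 0.052, 0.523, -0.011, -0.024]
[0.016, -0.665, 0.104, 0.523, -0.011, -0.024]
[0.018, -0.655, 0.156, 0.523, -0.011, -0.024]
[0.021, -0.64, 0.207, 0.523, -0.011, -0.024]
[0.023, -0.622, 0.256, 0.523, -0.011, -0.024]
[0.026, -0.6, 0.304, 0.523, -0.011, -0.024]
[0.029, -0.574, 0.35, 0.523, -0.011, -0.024]
[0.031, -0.545, 0.394, 0.523, -0.011, -0.024]
```

>>> jog_arm(
  plan=[
    [[0.01,-0.67,-0.05,0.52,-0.01,-0.02],[0.01,-0.67,0,0.52,-0.01,-0.02],[0.01,-0.67,0.05,0.52,-0.01,-0.02],[0.02,-0.66,0.1,0.52,-0.01,-0.02],[0.02,-0.65,0.16,0.52,-0.01,-0.02],[0.02,-0.64,0.21,0.52,-0.01,-0.02],[0.02,-0.62,0.26,0.52,-0.01,-0.02],[0.03,-0.6,0.3,0.52,-0.01,-0.02],[0.03,-0.57,0.35,0.52,-0.01,-0.02],[0.03,-0.54,0.39,0.52,-0.01,-0.02]],
  ],
  squeeze=100,
)

```text
time_s: 6.2
position: [0.4511, -0.0672, 0.275]
tool_rot: [[-0.991, -0.095, 0.094], [-0.134, 0.704, -0.698], [0.0, -0.704, -0.71]]
ft_force: [0.2, -0.1, -5.8]
grip_width: 0.0087
```

```bash
python3 - <<'E'
from h import *
i,im,d,o=snap("side","d3"); print(o['time_s'],o['position'],o['tool_rot'].round(3).tolist(),o['ft_force'],o['grip_width'])
snap("scene","s3")
goto(t1(0,.012,.06),Rt1,4)
E
```

```text
6.2 [ 0.45108319 -0.0671602   0.27503941] [[-0.991, -0.095, 0.094], [-0.134, 0.704, -0.698], [0.0, -0.704, -0.71]] [ 0.2249867  -0.14418844 -5.84471349] 0.0087424840477755
from [ 0.4504 -0.0676  0.2741] shift units [-0.044  1.529  1.556] turn units [ 0.038 -0.044 -0.018]
[-0.011, 0.382, 0.389, 0.009, -0.011, -0.004]
[-0.011, 0.383, 0.389, 0.009, -0.011, -0.004]
[-0.01, 0.383, 0.388, 0.009, -0.011, -0.004]
[-0.01, 0.384, 0.387, 0.009, -0.011, -0.004]
```

View pics/d3.png

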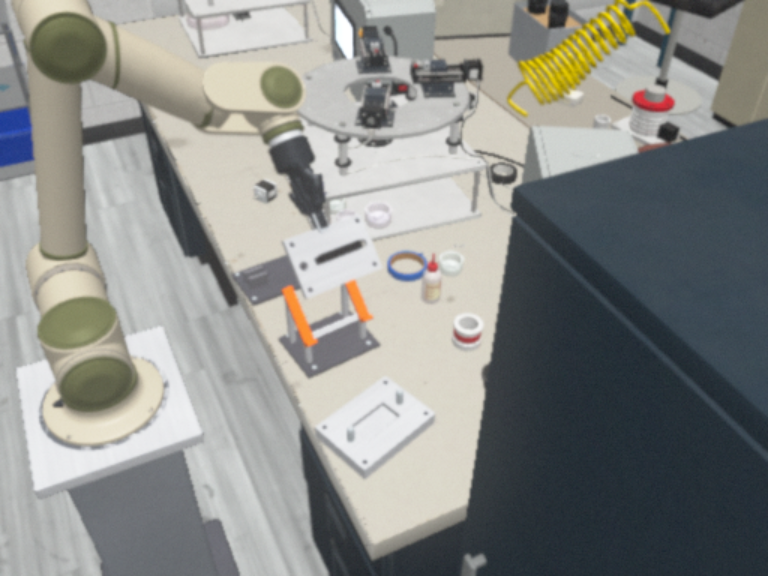

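View pics/s3.png

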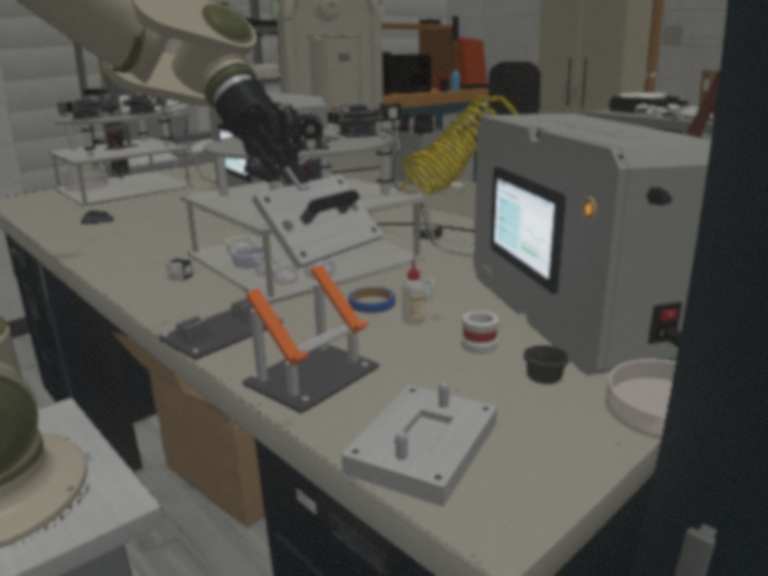

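>>> jog_arm(
  plan=[
    [[-0.01,0.38,0.39,0.01,-0.01,0],[-0.01,0.38,0.39,0.01,-0.01,0],[-0.01,0.38,0.39,0.01,-0.01,0],[-0.01,0.38,0.39,0.01,-0.01,0],[0,0.3,0,0,0,0],[0,0.3,0,0,0,0],[0,0.3,0,0,0,0],[0,0.3,0,0,0,0],[0,0.15,0,0,0,0],[0,0,0,0,0,0]],
  ],
)

```text
time_s: 7.3
position: [0.4483, -0.0288, 0.1503]
tool_rot: [[-0.99, -0.094, 0.101], [-0.138, 0.701, -0.699], [-0.005, -0.707, -0.708]]
ft_force: [-0.0, -0.1, -5.5]
grip_width: 0.0088
```

```bash
python3 - <<'E'
from h import *
i,im,d,o=snap("scene","s4"); print(o['time_s'],o['position'],o['tool_rot'].round(3).tolist(),o['ft_force'],o['grip_width'])
print((dR.T@(o['position']+o['tool_rot']@ttp-dO)).round(4))
cv2.imwrite("pics/s4c.png",cv2.resize(im[150:270,140:280,::-1],None,fx=5,fy=5,interpolation=cv2.INTER_CUBIC))
goto(t1(0,.0,.0),Rt1)
E
```

```text
7.3 [ 0.44829907 -0.02876014  0.15026366] [[-0.99, -0.094, 0.101], [-0.138, 0.701, -0.699], [-0.005, -0.707, -0.708]] [-0.01198945 -0.14617141 -5.50513846] 0.008766432920002693
[0.0019 0.0138 0.0065]
from [ 0.4485 -0.0291  0.1508] shift units [0.051 0.18  0.347] turn units [-0.     0.025 -0.031]
```

View pics/s4c.png

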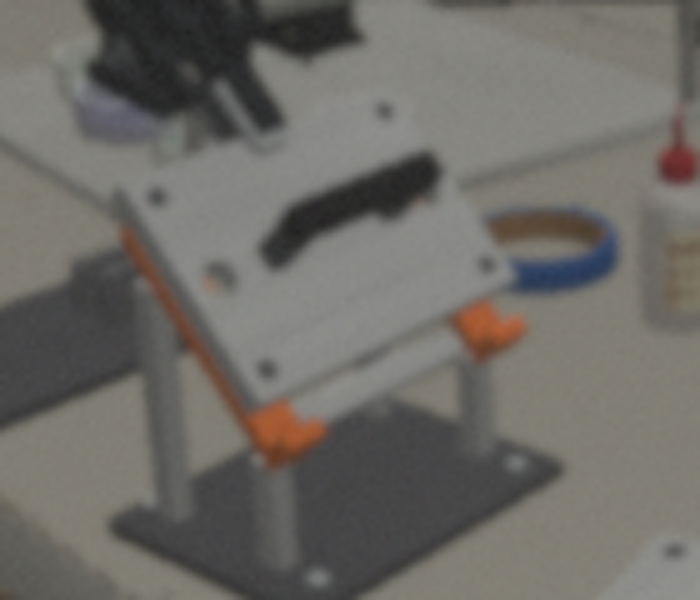

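>>> jog_arm(
  plan=[
    [[0.03,0.06,0.1,0,0.02,-0.03],[0.02,0.06,0.1,0,0,0],[0,0.02,0.05,0,0,0],[0,0,0,0,0,0]],
  ],
)

```text
time_s: 7.75
position: [0.4469, -0.0331, 0.1398]
tool_rot: [[-0.99, -0.097, 0.098], [-0.138, 0.7, -0.701], [-0.001, -0.708, -0.707]]
ft_force: [0.2, 0.3, -4.8]
grip_width: 0.0086
```

```bash
python3 - <<'E'
from h import *
from rig import env
o=env.observe(); print(o['position'],o['ft_force'],dR.T@o['ft_force'])
print((dR.T@(o['position']+o['tool_rot']@ttp-dO)).round(4))
E
```

```text
[ 0.44689355 -0.03306172  0.13982121] [ 0.22463517  0.25735346 -4.77159436] [ 0.25814861 -3.21583214 -3.53222132]
[-0.0002  0.0035  0.0021]
```

>>> jog_arm(
  plan=[
    [[0,0.03,0,0,0,0],[0,0.03,0,0,0,0],[0,0,0.04,0,0,0],[0,0,0.03,0,0,0],[0,0,0,0,0,0]],
  ],
)

```text
time_s: 8.25
position: [0.4472, -0.0332, 0.1364]
tool_rot: [[-0.99, -0.097, 0.099], [-0.139, 0.7, -0.701], [-0.001, -0.708, -0.706]]
ft_force: [0.1, -0.6, -4.6]
grip_width: 0.0088
```

```bash
python3 - <<'E'
from h import *
from rig import env
o=env.observe(); print(o['position'],o['ft_force'],dR.T@o['ft_force'])
print((dR.T@(o['position']+o['tool_rot']@ttp-dO)).round(4))
E
```

```text
[ 0.4472003  -0.03315562  0.13642785] [ 0.08974178 -0.57938726 -4.60051194] [ 0.00854025 -3.6675832  -2.83852319]
[ 0.0001  0.001  -0.0002]
```

>>> jog_arm(
  plan=[
    [[0,0.03,0,0,0,0],[0,0.0,0.03,0,0,0],[0,0,0,0,0,0]],
  ],
)

```text
time_s: 8.55
position: [0.4477, -0.0332, 0.1354]
tool_rot: [[-0.99, -0.096, 0.1], [-0.139, 0.699, -0.701], [-0.003, -0.708, -0.706]]
ft_force: [1.6, -2.0, 1.2]
grip_width: 0.0083
```

```bash
python3 - <<'E'
from h import *
from rig import env
o=env.observe(); print(o['position'],o['ft_force'],dR.T@o['ft_force'])
print((dR.T@(o['position']+o['tool_rot']@ttp-dO)).round(4))
E
```

```text
[ 0.44772549 -0.03320698  0.13537674] [ 1.58103001 -1.9797352   1.22730286] [ 1.29125918 -0.67353812  2.40920647]
[ 0.0007  0.0002 -0.0009]
```

>>> jog_arm(
  plan=[
    [[0,0,0,0,0,0],[0,0,0,0,0,0],[0,0,0,0,0,0],[0,0,0,0,0,0],[0,0,0,0,0,0],[0,0,0,0,0,0]],
  ],
  grip=0,
)

```text
time_s: 9.15
position: [0.4471, -0.033, 0.1347]
tool_rot: [[-0.99, -0.097, 0.099], [-0.139, 0.7, -0.701], [-0.001, -0.708, -0.707]]
ft_force: [0.4, -0.5, -0.3]
grip_width: 0.0426
```

>>> jog_arm(
  plan=[
    [[0,0,-0.2,0,0,0],[0,0,-0.4,0,0,0],[0,0,-0.6,0,0,0],[0,0,-0.6,0,0,0],[0,0,-0.6,0,0,0],[0,0,-0.4,0,0,0],[0,0,0,0,0,0]],
  ],
)

```text
time_s: 9.85
position: [0.4364, 0.0468, 0.2153]
tool_rot: [[-0.99, -0.096, 0.103], [-0.141, 0.7, -0.7], [-0.005, -0.707, -0.707]]
ft_force: [0.6, 0.5, 0.3]
grip_width: 0.0427
```

```bash
python3 - <<'E'
from h import *
i,im,d,o=snap("scene","s5"); print(o['time_s'],o['position'],o['ft_force'],o['grip_width'],o['q'])
cv2.imwrite("pics/s5c.png",cv2.resize(im[150:270,140:280,::-1],None,fx=5,fy=5,interpolation=cv2.INTER_CUBIC))
i,im,d,o=snap("wrist","w5")
E
```

```text
9.85 [0.43641565 0.04682023 0.21531465] [0.56189109 0.47920596 0.25211536] 0.04266593775999471 [ 16.29245099  18.71746464  93.22910231 -45.33249596  80.00424585
 -68.50717347]
```

View pics/s5c.png

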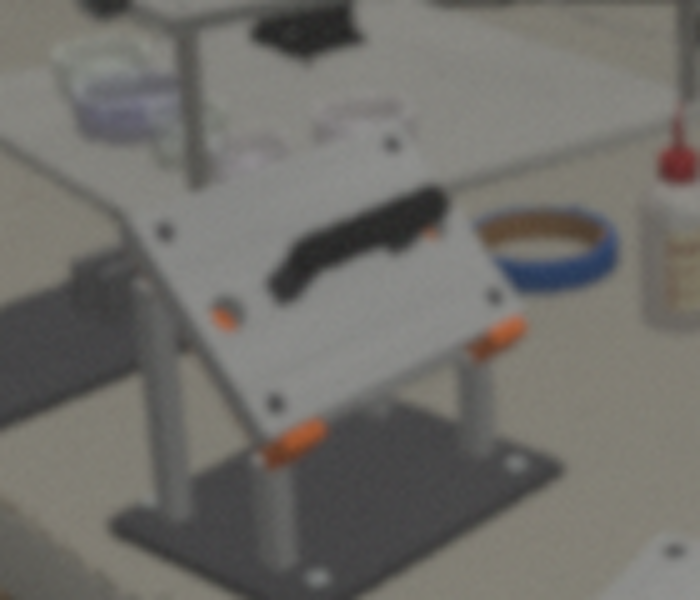

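View pics/w5.png

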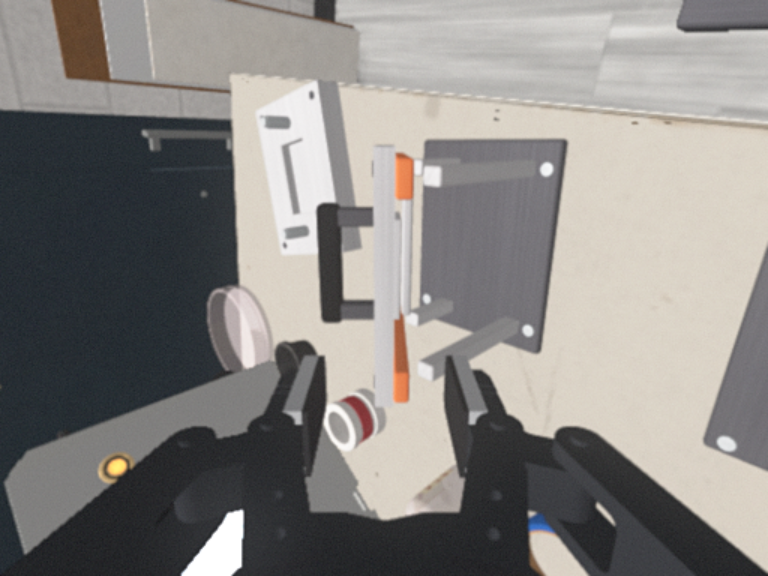

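```bash
cat >> h.py <<'E'
Rt2=np.c_[-dX,dY,-dZ]
def t2(h): return dO+h*dZ
E
python3 - <<'E'
from h import *
from rig import env
from scipy.spatial.transform import Rotation as Ro
o=env.observe(); R0=o['tool_rot']; Rm=R0@Ro.from_rotvec([-np.pi/4,0,0]).as_matrix()
goto([.445,-.04,.36],Rm,8); print(t2(.125))
E
```

```text
from [0.4359 0.0455 0.2137] shift units [ 0.067 -4.106 -1.064] turn units [-5.236 -0.    -0.   ]
[0.008, -0.513, -0.133, -0.654, -0.0, -0.0]
[0.008, -0.498, -0.183, -0.654, -0.0, -0.0]
[0.008, -0.477, -0.231, -0.654, -0.0, -0.0]
[0.008, -0.453, -0.276, -0.654, -0.0, -0.0]
[0.008, -0.423, -0.319, -0.654, -0.0, -0.0]
[0.008, -0.39, -0.359, -0.654, -0.0, -0.0]
[0.008, -0.353, -0.396, -0.654, -0.0, -0.0]
[0.008, -0.312, -0.428, -0.654, -0.0, -0.0]
[ 0.46122346 -0.13391849  0.20336391]
```

>>> jog_arm(
  plan=[
    [[0,-0.51,-0.13,-0.65,0,0],[0,-0.5,-0.18,-0.65,0,0],[0,-0.48,-0.23,-0.65,0,0],[0,-0.45,-0.28,-0.65,0,0],[0,-0.42,-0.32,-0.65,0,0],[0,-0.39,-0.36,-0.65,0,0],[0,-0.35,-0.4,-0.65,0,0],[0,-0.31,-0.43,-0.65,0,0]],
  ],
)

```text
time_s: 10.75
position: [0.4473, -0.0401, 0.3609]
tool_rot: [[-0.99, -0.138, 0.002], [-0.138, 0.99, -0.002], [-0.001, -0.002, -1.0]]
ft_force: [2.1, 1.0, 0.2]
grip_width: 0.0427
```

```bash
python3 - <<'E'
from h import *
i,im,d,o=snap("wrist","w6"); print(o['time_s'],o['position'],o['q'].round(1))
goto(t2(.125)+[0,0,.03],Rt2,8)
E
```

```text
10.75 [ 0.44734056 -0.04008017  0.36087662] [-2.020e+01  7.300e+00  7.000e+01 -1.000e-01  1.025e+02 -1.182e+02]
from [ 0.4486 -0.0429  0.363 ] shift units [ 0.008 -2.296  3.241] turn units [-5.239  0.037 -0.015]
[0.001, -0.287, 0.405, -0.655, 0.005, -0.002]
[0.001, -0.325, 0.375, -0.655, 0.005, -0.002]
[0.001, -0.361, 0.341, -0.655, 0.005, -0.002]
[0.0, -0.392, 0.304, -0.655, 0.005, -0.002]
[0.0, -0.42, 0.264, -0.655, 0.005, -0.002]
[0.0, -0.444, 0.222, -0.655, 0.005, -0.002]
[0.0, -0.464, 0.177, -0.655, 0.005, -0.002]
[0.0, -0.479, 0.131, -0.655, 0.005, -0.002]
```

View pics/w6.png

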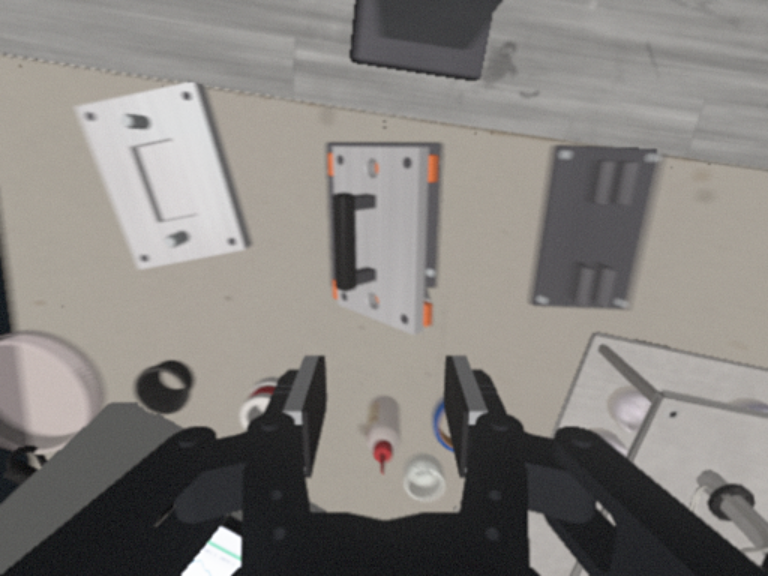

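>>> jog_arm(
  plan=[
    [[0,-0.29,0.4,-0.65,0,0],[0,-0.32,0.37,-0.65,0,0],[0,-0.36,0.34,-0.65,0,0],[0,-0.39,0.3,-0.65,0,0],[0,-0.42,0.26,-0.65,0,0],[0,-0.44,0.22,-0.65,0,0],[0,-0.46,0.18,-0.65,0,0],[0,-0.48,0.13,-0.67,0.04,-0.02],[0,0,0,0,0,0]],
  ],
)

```text
time_s: 11.7
position: [0.4599, -0.1328, 0.2283]
tool_rot: [[-0.99, -0.093, -0.105], [-0.14, 0.701, 0.699], [0.008, 0.707, -0.707]]
ft_force: [-0.7, -0.3, -0.1]
grip_width: 0.0425
```

```bash
python3 - <<'E'
from h import *
i,im,d,o=snap("wrist","w7"); print(o['time_s'],o['position'],o['q'].round(1),(dR.T@(o['position']-dO)).round(4),(dR.T@o['tool_rot']).round(3).tolist())
E
```

```text
11.7 [ 0.45985032 -0.13281681  0.22833226] [ -45.3   28.5   74.    27.1  113.8 -140.3] [-0.0012  0.0186  0.1417] [[-1.0, 0.005, -0.007], [0.005, 1.0, -0.0], [0.007, -0.0, -1.0]]
```

View pics/w7.png

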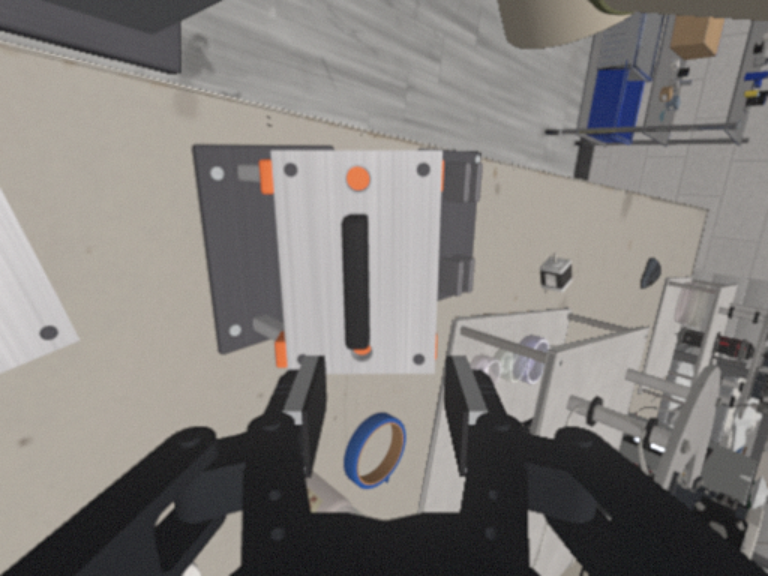

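```bash
cat >> h.py <<'E'
def deckhit(i,uv,z):
    uv=np.asarray(uv,float).reshape(-1,2); a=world(i,uv,np.ones(len(uv))); R=cv2.Rodrigues(i['rvec'])[0]; c=-R.T@i['tvec']
    A=(a-dO)@dR; C=(c-dO)@dR; t=(z-C[2])/(A[:,2]-C[2]); return C+t[:,None]*(A-C)
E
python3 - <<'E'
from h import *
i,im,d,o=pickle.load(open("w7.pkl","rb"))
f=lambda q:(np.array(q,float)+.5)/1.5-.5
print(deckhit(i,f([(272,151),(440,150),(433,374),(283,374)]),.012).round(4))
print(deckhit(i,f([(342,282),(369,282),(356,214),(358,350)]),.052).round(4))
m=np.zeros(d.shape,bool); m[150:225,231:243]=1
P,_=cloud(i,d,m); q=(P-dO)@dR; print("bar top z",np.median(q[:,2]))
m=np.zeros(d.shape,bool); m[110:240,200:222]=1; m[110:240,255:280]=1
P,_=cloud(i,d,m); q=(P-dO)@dR; A=np.c_[q[:,:2],np.ones(len(q))]; print("plate z",np.median(q[:,2]),np.linalg.lstsq(A,q[:,2],rcond=None)[0])
goto(t2(.06),Rt2); goto(t2(.025),Rt2)
E
```

```text
[[-0.0798 -0.0523  0.012 ]
 [-0.08    0.0556  0.012 ]
 [ 0.0811  0.0558  0.012 ]
 [ 0.0805 -0.0574  0.012 ]]
[[-0.0039 -0.0063  0.052 ]
 [-0.0038  0.0102  0.052 ]
 [-0.0451  0.0033  0.052 ]
 [ 0.0417  0.0024  0.052 ]]
bar top z 0.05270218950972439
plate z 0.012840215434267496 [-0.00327557 -0.00975985  0.01396902]
from [ 0.4602 -0.1319  0.2303] shift units [-0.032 -0.504  2.065] turn units [-0.032 -0.04  -0.011]
from [ 0.4602 -0.1319  0.2303] shift units [-0.037 -0.5    2.94 ] turn units [-0.032 -0.04  -0.011]
```

>>> jog_arm(
  plan=[
    [[-0.02,-0.24,0.2,-0.03,-0.04,-0.01],[-0.02,-0.24,0.4,0,0,0],[0,0,0.5,0,0,0],[0,0,0.5,0,0,0],[0,0,0.5,0,0,0],[0,0,0.4,0,0,0],[0,0,0.3,0,0,0],[0,0,0.12,0,0,0],[0,0,0,0,0,0]],
  ],
)

```text
time_s: 12.65
position: [0.4528, -0.0622, 0.1363]
tool_rot: [[-0.99, -0.104, -0.097], [-0.142, 0.703, 0.697], [-0.004, 0.704, -0.71]]
ft_force: [-0.0, -0.1, 0.0]
grip_width: 0.0426
```

```bash
python3 - <<'E'
from h import *
i,im,d,o=snap("wrist","w8"); print(o['time_s'],o['position'],o['ft_force'],(dR.T@(o['position']-dO)).round(4),(dR.T@o['tool_rot']).round(3).tolist())
E
```

```text
12.65 [ 0.45279361 -0.06223471  0.1363042 ] [-0.00821132 -0.09519591  0.02013439] [0.0016 0.0036 0.0266] [[-1.0, -0.006, 0.0], [-0.006, 1.0, -0.005], [-0.0, -0.005, -1.0]]
```

View pics/w8.png

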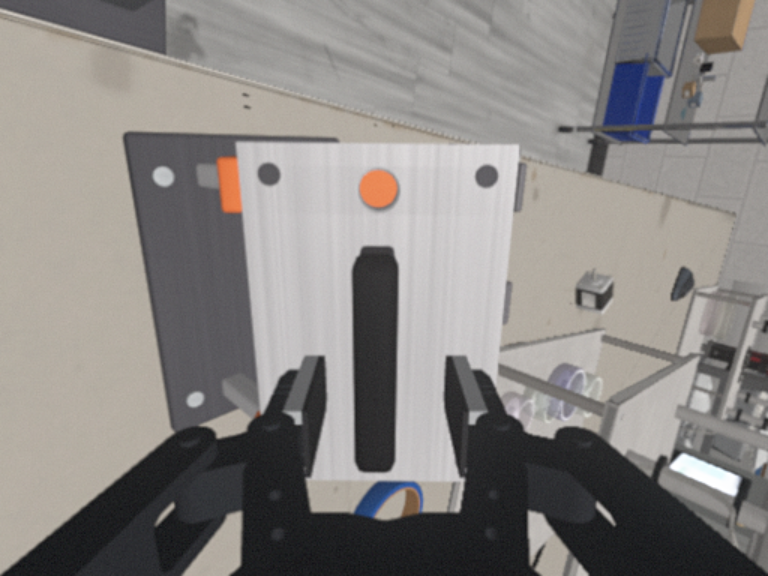

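>>> jog_arm(
  plan=[
    [[0.03,-0.07,0,0,0,0.03],[0,0,0.0,0,0,0],[0,0,0,0,0,0]],
  ],
)

```text
time_s: 13.0
position: [0.4521, -0.0651, 0.1343]
tool_rot: [[-0.99, -0.099, -0.096], [-0.138, 0.703, 0.697], [-0.001, 0.704, -0.71]]
ft_force: [0.2, -0.1, 0.7]
grip_width: 0.0427
```

>>> jog_arm(
  plan=[
    [[0,0,0,0,0,0],[0,0,0,0,0,0],[0,0,0,0,0,0],[0,0,0,0,0,0],[0,0,0,0,0,0],[0,0,0,0,0,0],[0,0,0,0,0,0],[0,0,0,0,0,0]],
  ],
  grip=-1,
  squeeze=100,
)

```text
time_s: 13.8
position: [0.4522, -0.0654, 0.1343]
tool_rot: [[-0.99, -0.099, -0.096], [-0.138, 0.704, 0.697], [-0.001, 0.703, -0.711]]
ft_force: [-0.9, -6.0, 3.0]
grip_width: 0.0112
```

```bash
python3 - <<'E'
from h import *
i,im,d,o=snap("wrist","w9"); print(o['time_s'],o['position'],o['ft_force'],o['grip_width'],(dR.T@(o['position']-dO)).round(4),(dR.T@o['tool_rot']).round(3).tolist())
E
```

```text
13.8 [ 0.45216243 -0.06538404  0.13431936] [-0.85079658 -5.97737995  2.95863334] 0.011153403274032987 [0.0005 0.0001 0.0273] [[-1.0, -0.001, 0.001], [-0.001, 1.0, -0.005], [-0.001, -0.005, -1.0]]
```

View pics/w9.png

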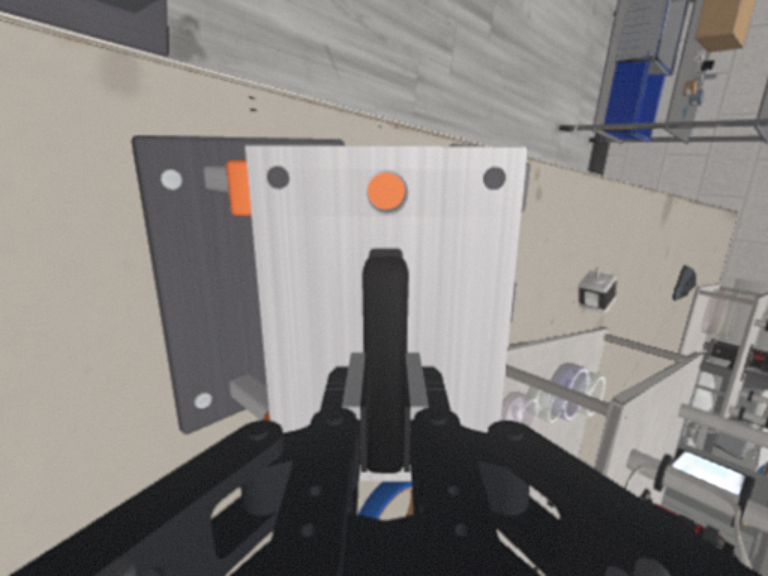

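>>> jog_arm(
  plan=[
    [[0,0,-0.1,0,0,0],[0,0,-0.2,0,0,0],[0,0,-0.4,0,0,0],[0,0,-0.5,0,0,0],[0,0,-0.5,0,0,0],[0,0,-0.3,0,0,0],[0,0,0,0,0,0]],
  ],
)

```text
time_s: 14.55
position: [0.4601, -0.1217, 0.1914]
tool_rot: [[-0.99, -0.099, -0.095], [-0.138, 0.704, 0.696], [-0.002, 0.703, -0.711]]
ft_force: [-0.5, 0.7, -6.1]
grip_width: 0.0111
```

```bash
python3 - <<'E'
from h import *
from scipy.spatial.transform import Rotation as Ro
i,im,d,o=pickle.load(open("w6.pkl","rb"))
c=im[45:190,40:180,::-1]; cv2.imwrite("pics/w6c.png",cv2.resize(c,None,fx=4,fy=4,interpolation=cv2.INTER_CUBIC))
f=lambda q:(np.array(q,float)+.5)/1.5-.5
P=plane(i,f([(75,107),(198,83),(246,246),(138,268)]),.028); print(P.round(4),P.mean(0))
from rig import env
o=env.observe(); print(o['position'],o['ft_force'],o['grip_width'],o['q'].round(1))
Rv=np.c_[-dX,[-dX[1],dX[0],0],[0,0,-1]]; 
Rv=np.c_[-dX,np.cross([0,0,-1],-dX),[0,0,-1]]
goto([.455,-.2,.26],Rv,9)
E
```

```text
[[ 0.3763 -0.3784  0.028 ]
 [ 0.3348 -0.2517  0.028 ]
 [ 0.5002 -0.1962  0.028 ]
 [ 0.5444 -0.3205  0.028 ]] [ 0.43892779 -0.28668726  0.028     ]
[ 0.4601191  -0.12166413  0.19140357] [-0.4791232   0.70450682 -6.14074894] 0.011062770460832292 [ -44.6   29.8   78.4   26.8  108.  -142.6]
from [ 0.4601 -0.1217  0.1914] shift units [ 0.393 -0.161 -2.571] turn units [ 5.197e+00  1.600e-02 -1.000e-03]
[0.044, -0.018, -0.286, 0.577, 0.002, -0.0]
[0.044, -0.043, -0.283, 0.577, 0.002, -0.0]
[0.044, -0.067, -0.278, 0.577, 0.002, -0.0]
[0.044, -0.091, -0.271, 0.577, 0.002, -0.0]
[0.044, -0.114, -0.263, 0.577, 0.002, -0.0]
[0.044, -0.136, -0.252, 0.577, 0.002, -0.0]
[0.044, -0.157, -0.239, 0.577, 0.002, -0.0]
[0.044, -0.177, -0.225, 0.577, 0.002, -0.0]
[0.044, -0.196, -0.208, 0.577, 0.002, -0.0]
```

View pics/w6c.png

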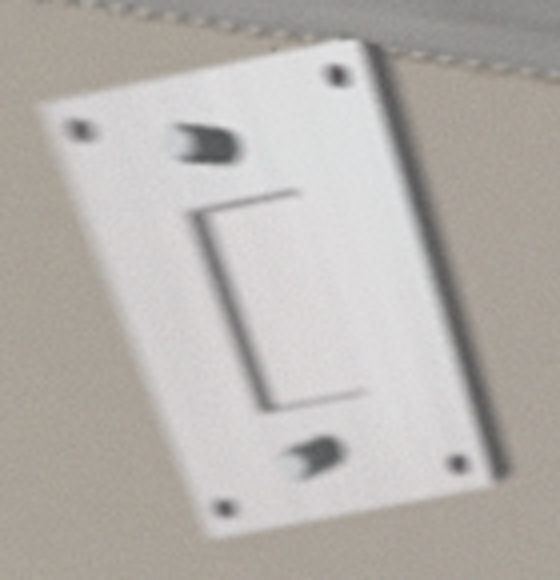

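>>> jog_arm(
  plan=[
    [[0.04,-0.02,-0.29,0.57,0,0],[0.04,-0.04,-0.28,0.58,0,0],[0.04,-0.07,-0.28,0.58,0,0],[0.04,-0.09,-0.27,0.58,0,0],[0.04,-0.11,-0.26,0.58,0,0],[0.04,-0.14,-0.25,0.58,0,0],[0.04,-0.16,-0.24,0.58,0,0],[0.04,-0.18,-0.22,0.57,0,0],[0.04,-0.2,-0.21,0.57,0.02,0],[0,0,0,0,0,0]],
  ],
)

```text
time_s: 15.55
position: [0.4557, -0.1976, 0.2594]
tool_rot: [[-0.99, -0.141, -0.002], [-0.141, 0.99, 0.003], [0.002, 0.003, -1.0]]
ft_force: [-0.2, 0.3, -4.5]
grip_width: 0.011
```

```bash
python3 - <<'E'
from h import *
i,im,d,o=snap("wrist","w10"); print(o['time_s'],o['position'],o['tool_rot'].round(3).tolist(),o['ft_force'],o['q'].round(1))
snap("scene","s10")
E
```

```text
15.55 [ 0.45570597 -0.19757024  0.25941583] [[-0.99, -0.141, -0.002], [-0.141, 0.99, 0.003], [0.002, 0.003, -1.0]] [-0.19720027  0.28355826 -4.53849286] [ -37.2   14.6   76.9    0.    88.7 -135.2]
```

View pics/w10.png

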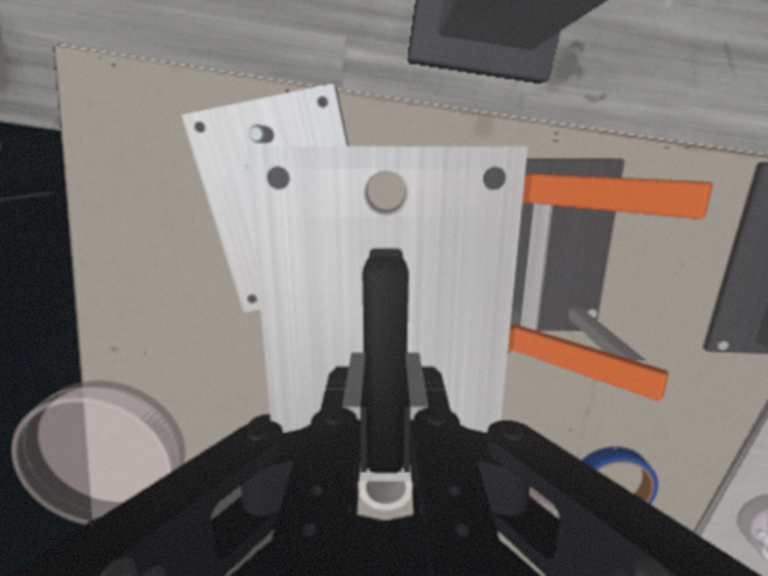

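View pics/s10.png

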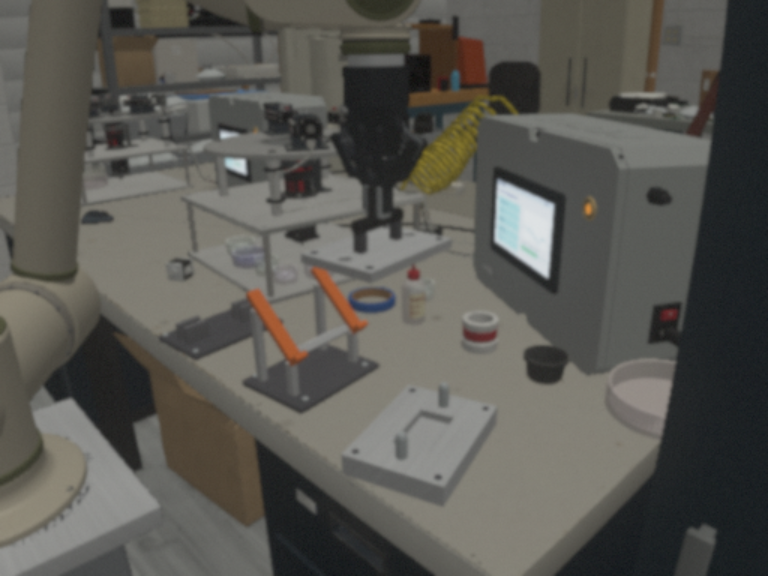

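```bash
python3 - <<'E'
from h import *
i,im,d,o=pickle.load(open("w10.pkl","rb"))
c=im[45:215,110:240,::-1]; cv2.imwrite("pics/w10c.png",cv2.resize(c,None,fx=4.5,fy=3.5,interpolation=cv2.INTER_CUBIC)[:600])
c=im[45:145,110:240,::-1]; cv2.imwrite("pics/w10d.png",cv2.resize(c,None,fx=6,fy=6,interpolation=cv2.INTER_CUBIC))
E
```

```text
(no output)
```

View pics/w10d.png

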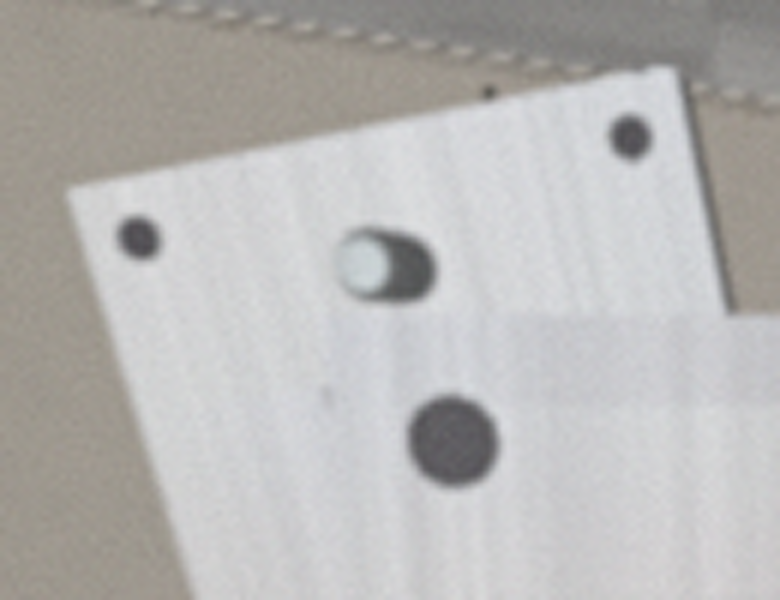

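```bash
python3 - <<'E'
from h import *
from scipy.optimize import least_squares
f6=lambda q:(np.array(q,float)+.5)/6-.5+np.array([110,45])
def T(p,X): c,s=np.cos(p[2]),np.sin(p[2]); X=np.array(X); return np.c_[p[0]+c*X[:,0]-s*X[:,1],p[1]+s*X[:,0]+c*X[:,1],X[:,2]]
mod=[(-.09,-.065,.028),(-.09,.065,.028),(-.062,0,.060),(.09,-.065,.028)]
i,im,d,o=pickle.load(open("w10.pkl","rb"))
uv=np.vstack([f6([(68,190),(678,68),(365,264)]),(np.array([[244,312.]])+.5)/1.5-.5])
r=least_squares(lambda p:(proj(i,T(p,mod))-uv).ravel(),[.44,-.29,.33]); print("wrist",r.x,np.degrees(r.x[2]),r.fun.round(1))
# fixed cams: view crops for picking
for cam,(u0,v0,u1,v1) in {"scene0":(225,250,340,340),"side0":(205,248,295,322)}.items():
    im=pickle.load(open(cam+".pkl","rb"))[1]; cv2.imwrite(f"pics/{cam}L.png",cv2.resize(im[v0:v1,u0:u1,::-1],None,fx=6,fy=6,interpolation=cv2.INTER_CUBIC))
E
```

```text
wrist [ 0.43975947 -0.28970043  0.3286529 ] 18.830424283801246 [ 0.4  0.1 -0.4 -0.3  0.1  0.3 -0.2 -0.2]
```

View pics/scene0L.png

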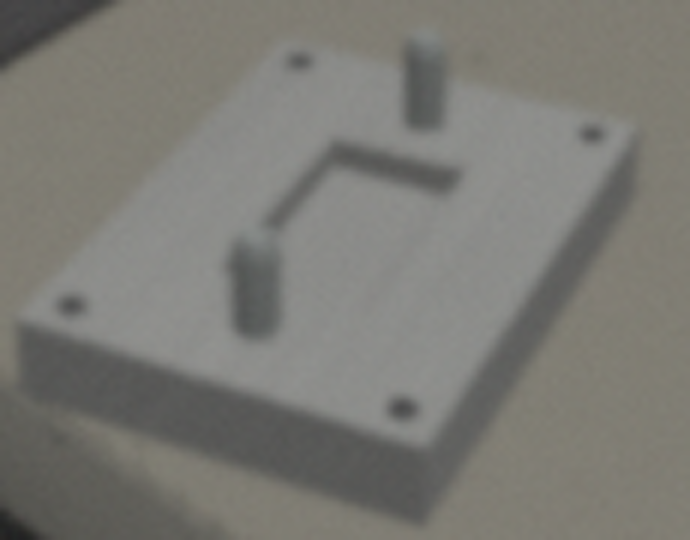

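View pics/side0L.png

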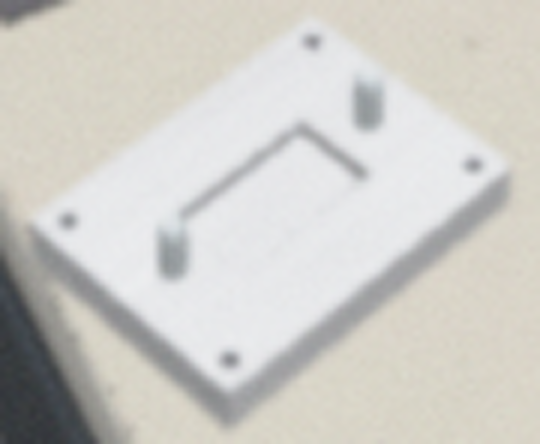

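```bash
python3 - <<'E'
from h import *
i,im,d,o=pickle.load(open("w10.pkl","rb"))
# detect near hole: region non-bright inside plate
g=cv2.cvtColor(im,cv2.COLOR_RGB2HSV)
c=im[90:150,150:360,::-1]; cv2.imwrite("pics/w10h.png",cv2.resize(c,None,fx=3.7,fy=3.7,interpolation=cv2.INTER_CUBIC))
f=lambda q:(np.array(q,float)+.5)/1.5-.5
R=o['tool_rot']; p=o['position']
def hit(uv,h): # plane at tool z = h (from tcp)
    uv=np.asarray(uv,float).reshape(-1,2);a=(world(i,uv,np.ones(len(uv)))-p)@R; Rc=cv2.Rodrigues(i['rvec'])[0]; C=(-Rc.T@i['tvec']-p)@R
    t=(h-C[2])/(a[:,2]-C[2]); return C+t[:,None]*(a-C)
print("hole, corners in tool frame at plate top (h=.0153)"); print(hit(f([(386,191),(244.5,147),(527.5,147)]),.0153).round(4))
m=np.zeros(d.shape,bool); m[105:160,190:235]=1; m[105:160,282:330]=1
P,_=cloud(i,d,m); q=(P-p)@R; A=np.c_[q[:,:2],np.ones(len(q))]; print("plate top z in tool",np.median(q[:,2]),np.linalg.lstsq(A,q[:,2],rcond=None)[0])
E
```

```text
hole, corners in tool frame at plate top (h=.0153)
[[ 0.0635  0.0001  0.0153]
 [ 0.0803 -0.0553  0.0153]
 [ 0.0803  0.0555  0.0153]]
plate top z in tool 0.014382506554759323 [-7.77650455e-05 -7.93650751e-03  1.44094669e-02]
```

View pics/w10h.png

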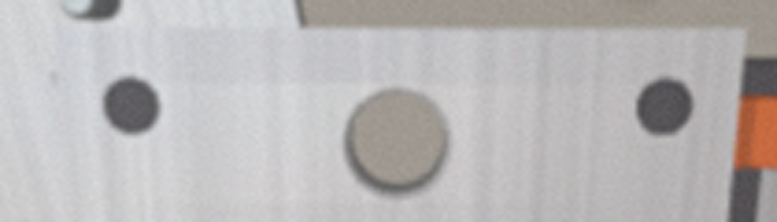

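```bash
cat >> h.py <<'E'
_b=np.radians(18.83); lX=np.array([np.cos(_b),np.sin(_b),0]); lY=np.array([-np.sin(_b),np.cos(_b),0]); lO=np.array([.4398,-.2897,0])
Rt3=np.c_[-lX,lY,[0,0,-1]]
def t3(z): return lO+[0,0,z]
E
python3 - <<'E'
from h import *
goto(t3(.13),Rt3,7)
E
```

```text
from [ 0.4557 -0.1979  0.2582] shift units [ 0.702 -2.24   3.19 ] turn units [ 0.051 -0.018 -1.258]
[0.1, -0.32, 0.456, 0.007, -0.003, -0.18]
[0.109, -0.317, 0.456, 0.007, -0.003, -0.18]
[0.118, -0.313, 0.456, 0.007, -0.003, -0.18]
[0.126, -0.309, 0.457, 0.007, -0.003, -0.18]
[0.135, -0.305, 0.457, 0.007, -0.003, -0.18]
[0.143, -0.301, 0.457, 0.007, -0.003, -0.18]
[0.151, -0.297, 0.457, 0.007, -0.003, -0.18]
```

>>> jog_arm(
  plan=[
    [[0.1,-0.32,0.46,0.01,0,-0.18],[0.11,-0.32,0.46,0.01,0,-0.18],[0.12,-0.31,0.46,0.01,0,-0.18],[0.13,-0.31,0.46,0.01,0,-0.18],[0.14,-0.3,0.46,0.01,0,-0.18],[0.14,-0.3,0.46,0,0,-0.18],[0.15,-0.3,0.43,0,-0.02,-0.18],[0,0,0,0,0,0],[0,0,0,0,0,0]],
  ],
)

```text
time_s: 16.55
position: [0.4397, -0.2913, 0.131]
tool_rot: [[-0.947, -0.321, 0.001], [-0.321, 0.947, -0.001], [-0.0, -0.001, -1.0]]
ft_force: [-0.7, 0.3, -5.6]
grip_width: 0.0106
```

```bash
python3 - <<'E'
from h import *
i,im,d,o=snap("wrist","w11"); print(o['time_s'],o['position'],o['tool_rot'].round(4).tolist(),o['ft_force'],o['q'].round(1))
i,im,d,_=snap("scene","s11"); cv2.imwrite("pics/s11c.png",cv2.resize(im[200:340,200:360,::-1],None,fx=4,fy=4,interpolation=cv2.INTER_CUBIC))
goto(t3(.1),Rt3)
E
```

```text
16.55 [ 0.4396829  -0.29125606  0.13104644] [[-0.9472, -0.3206, 0.0007], [-0.3206, 0.9472, -0.0008], [-0.0004, -0.001, -1.0]] [-0.73468381  0.32613516 -5.57837442] [ -46.4   23.7   85.4   -0.    70.8 -155.1]
from [ 0.4403 -0.2912  0.1322] shift units [-0.     0.043  0.804] turn units [-0.026  0.009 -0.006]
```

View pics/w11.png

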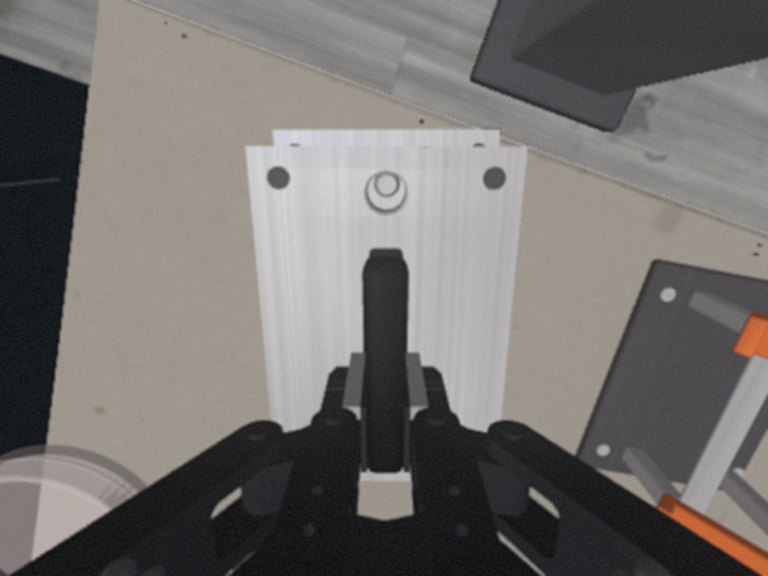

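View pics/s11c.png

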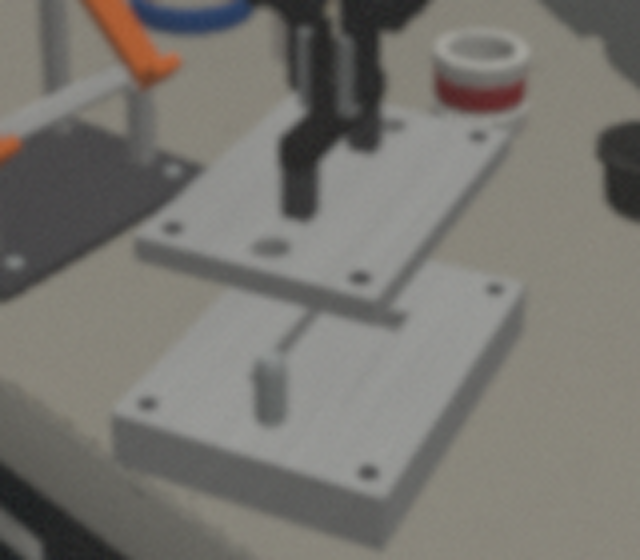

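```bash
python3 - <<'E'
from h import *
i,im,d,o=pickle.load(open("w11.pkl","rb"))
c=im[70:150,150:360,::-1]; cv2.imwrite("pics/w11h.png",cv2.resize(im[105:150,230:285,::-1],None,fx=12,fy=12,interpolation=cv2.INTER_CUBIC))
E
```

```text
(no output)
```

View pics/w11h.png

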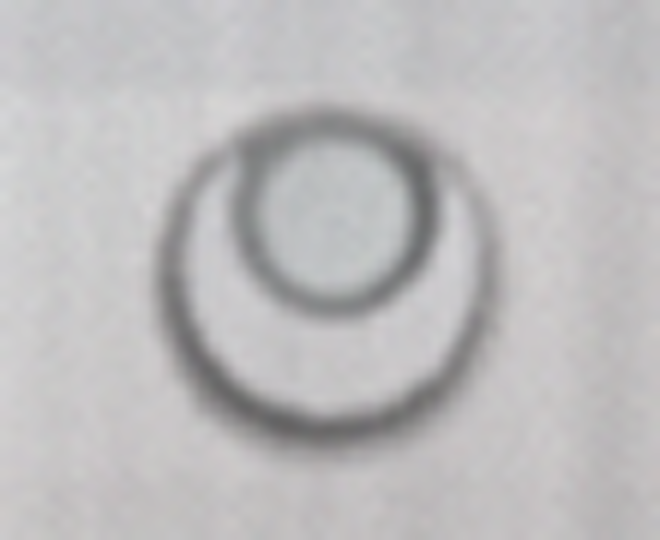

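```bash
python3 - <<'E'
from h import *
i,im,d,o=pickle.load(open("w11.pkl","rb"))
f=lambda q:(np.array(q,float)+.5)/12-.5+np.array([230,105])
H=plane(i,[f((328.5,276))],o['position'][2]-.0144)[0]; Pn=plane(i,[f((335,215))],.060)[0]
print("pin-hole in lower frame",lX@(Pn-H),lY@(Pn-H),"hole rel tcp in tool",o['tool_rot'].T@(H-o['position']))
w=plane(i,f([(255,215),(415,215)]),.060); print(np.linalg.norm(w[1]-w[0]))
w=plane(i,f([(162,276),(495,276)]),o['position'][2]-.0144); print(np.linalg.norm(w[1]-w[0]))
print("pin expected",lO-.062*lX,Pn)
E
```

```text
pin-hole in lower frame 0.0017227992036251032 0.0004748970697247716 hole rel tcp in tool [0.06339391 0.00019828 0.01437182]
0.010531518525949494
0.01676235035295512
pin expected [ 0.38111822 -0.3097112   0.        ] [ 0.38106046 -0.31040086  0.06      ]
```

>>> jog_arm(
  plan=[
    [[-0.03,0.01,0.2,0,0,0],[0,0,0.3,0,0,0],[0,0,0.25,0,0,0],[0,0,0.05,0,0,0],[0,0,0,0,0,0],[0,0,0,0,0,0]],
  ],
)

```text
time_s: 17.25
position: [0.4413, -0.2911, 0.1002]
tool_rot: [[-0.947, -0.322, 0.003], [-0.322, 0.947, -0.004], [-0.001, -0.005, -1.0]]
ft_force: [0.2, -0.2, -6.0]
grip_width: 0.0109
```

```bash
python3 - <<'E'
from h import *
i,im,d,o=snap("wrist","w12"); print(o['time_s'],o['position'],o['tool_rot'].round(4).tolist(),o['ft_force'])
cv2.imwrite("pics/w12h.png",cv2.resize(im[105:150,230:285,::-1],None,fx=12,fy=12,interpolation=cv2.INTER_CUBIC))
goto(t3(.1),Rt3)
E
```

```text
17.25 [ 0.4413142  -0.29112771  0.10016432] [[-0.9466, -0.3223, 0.0027], [-0.3223, 0.9466, -0.0044], [-0.0011, -0.005, -1.0]] [ 0.22914996 -0.23346776 -6.00871315]
from [ 0.4413 -0.2912  0.1002] shift units [0.024 0.047 0.006] turn units [-0.035  0.008 -0.003]
```

View pics/w12h.png

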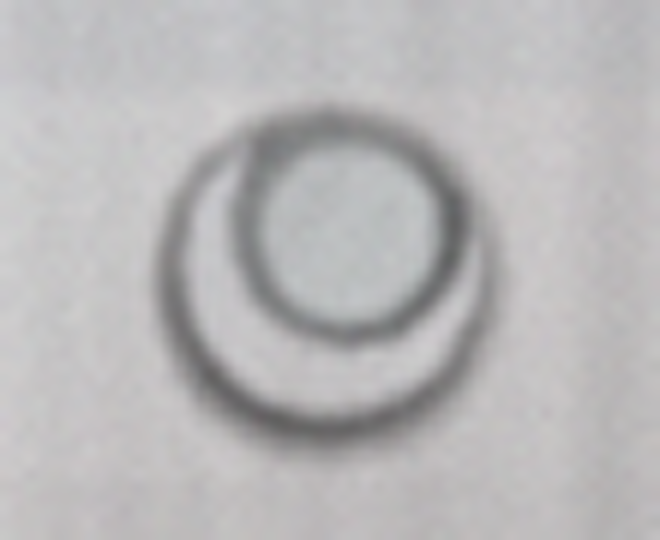

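```bash
python3 - <<'E'
from h import *
i,im,d,o=pickle.load(open("w12.pkl","rb"))
f=lambda q:(np.array(q,float)+.5)/12-.5+np.array([230,105])
H=plane(i,[f((328.5,277))],o['position'][2]-.0144)[0]; Pn=plane(i,[f((351,232))],.060)[0]
print("pin-hole in lower frame",lX@(Pn-H),lY@(Pn-H),"hole rel tcp in tool",o['tool_rot'].T@(H-o['position']))
w=plane(i,f([(260,232),(442,232)]),.060); print(np.linalg.norm(w[1]-w[0]))
E
```

```text
pin-hole in lower frame 6.788261302223059e-05 0.0012078136939988014 hole rel tcp in tool [0.06336623 0.00018443 0.01433007]
0.010428627545770185
```

>>> jog_arm(
  plan=[
    [[0,0.035,0.1,-0.03,0,0],[0,0,0.15,0,0,0],[0,0,0,0,0,0],[0,0,0,0,0,0]],
  ],
)

```text
time_s: 17.7
position: [0.4406, -0.2896, 0.0895]
tool_rot: [[-0.947, -0.322, 0.0], [-0.322, 0.947, 0.001], [-0.0, 0.001, -1.0]]
ft_force: [-0.3, -0.6, -4.9]
grip_width: 0.011
```

```bash
python3 - <<'E'
from h import *
i,im,d,o=snap("wrist","w13"); print(o['time_s'],o['position'],o['tool_rot'].round(4).tolist(),o['ft_force'])
cv2.imwrite("pics/w13h.png",cv2.resize(im[105:150,230:285,::-1],None,fx=12,fy=12,interpolation=cv2.INTER_CUBIC))
i,im,d,o=snap("scene","s13");cv2.imwrite("pics/s13c.png",cv2.resize(im[220:340,210:350,::-1],None,fx=5,fy=5,interpolation=cv2.INTER_CUBIC))
goto(t3(.08),Rt3)
E
```

```text
17.7 [ 0.44055899 -0.28963154  0.089546  ] [[-0.9467, -0.3223, 0.0002], [-0.3223, 0.9466, 0.0007], [-0.0005, 0.0006, -1.0]] [-0.26711899 -0.56367494 -4.87896765]
from [ 0.4407 -0.2898  0.0898] shift units [0.021 0.009 0.245] turn units [ 0.     0.005 -0.003]
```

View pics/w13h.png

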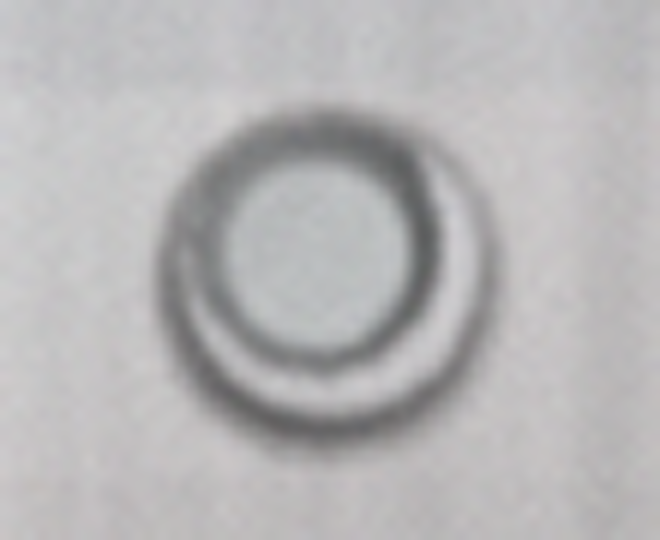

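View pics/s13c.png

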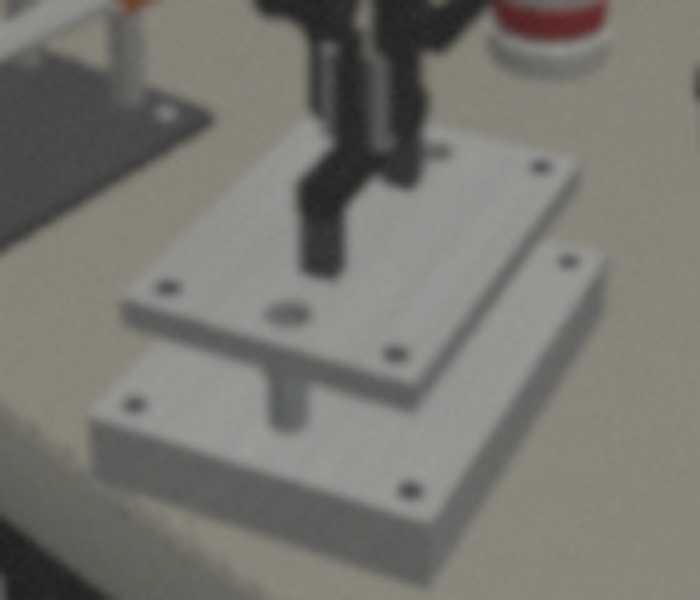

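>>> jog_arm(
  plan=[
    [[0,-0.013,0.06,0,0,0],[0,0,0.08,0,0,0],[0,0,0.08,0,0,0],[0,0,0.08,0,0,0],[0,0,0,0,0,0],[0,0,0,0,0,0]],
  ],
)

```text
time_s: 18.4
position: [0.4408, -0.2902, 0.0777]
tool_rot: [[-0.947, -0.322, 0.0], [-0.322, 0.947, 0.0], [-0.001, 0.0, -1.0]]
ft_force: [0.0, -0.8, -6.2]
grip_width: 0.0109
```

```bash
python3 - <<'E'
from h import *
i,im,d,o=snap("wrist","w14"); print(o['time_s'],o['position'],o['tool_rot'].round(4).tolist(),o['ft_force'],o['wrist_torque'])
cv2.imwrite("pics/w14h.png",cv2.resize(im[105:150,230:285,::-1],None,fx=12,fy=12,interpolation=cv2.INTER_CUBIC))
E
```

```text
18.4 [ 0.44080869 -0.29017532  0.07768515] [[-0.9466, -0.3223, 0.0005], [-0.3223, 0.9466, 0.0005], [-0.0006, 0.0003, -1.0]] [ 0.00728253 -0.81299618 -6.15142974] [-0.00956395  0.02797144 -0.04151105]
```

View pics/w14h.png

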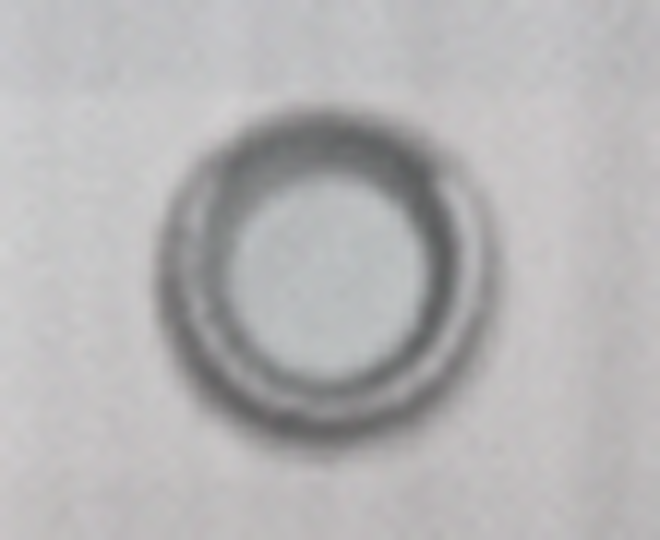

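>>> jog_arm(
  plan=[
    [[0,0,0.06,0,0,0],[0,0,0.06,0,0,0],[0,0,0.06,0,0,0],[0,0,0.06,0,0,0],[0,0,0.06,0,0,0],[0,0,0,0,0,0]],
  ],
)

```text
time_s: 19.05
position: [0.4407, -0.29, 0.0654]
tool_rot: [[-0.947, -0.322, 0.0], [-0.322, 0.947, 0.001], [-0.0, 0.001, -1.0]]
ft_force: [-1.0, 0.0, -6.3]
grip_width: 0.0108
```

```bash
python3 - <<'E'
from h import *
i,im,d,o=snap("wrist","w15"); print(o['time_s'],o['position'],o['tool_rot'].round(4).tolist(),o['ft_force'],o['wrist_torque'])
cv2.imwrite("pics/w15h.png",cv2.resize(im[105:150,230:285,::-1],None,fx=12,fy=12,interpolation=cv2.INTER_CUBIC))
E
```

```text
19.05 [ 0.44067333 -0.28999976  0.06536177] [[-0.9466, -0.3223, 0.0001], [-0.3223, 0.9466, 0.0009], [-0.0004, 0.0009, -1.0]] [-1.0033749   0.02730999 -6.2955516 ] [-0.07073318  0.01300652 -0.00743786]
```

View pics/w15h.png

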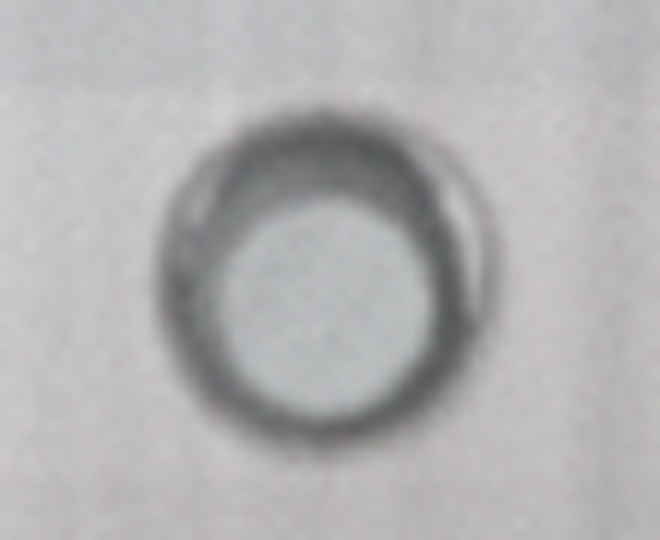

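>>> jog_arm(
  plan=[
    [[0,0,0.05,0,0,0],[0,0,0.05,0,0,0],[0,0,0.05,0,0,0],[0,0,0.05,0,0,0],[0,0,0,0,0,0]],
  ],
)

```text
time_s: 19.6
position: [0.4407, -0.29, 0.0574]
tool_rot: [[-0.947, -0.322, 0.0], [-0.322, 0.947, 0.001], [-0.0, 0.001, -1.0]]
ft_force: [0.1, -0.2, -6.0]
grip_width: 0.0111
```

>>> jog_arm(
  plan=[
    [[0,0,0.025,0,0,0],[0,0,0.025,0,0,0],[0,0,0,0,0,0]],
  ],
)

```text
time_s: 19.9
position: [0.4409, -0.2902, 0.0564]
tool_rot: [[-0.947, -0.322, 0.001], [-0.322, 0.947, -0.0], [-0.001, -0.0, -1.0]]
ft_force: [-2.3, 1.5, 3.5]
grip_width: 0.011
```

>>> jog_arm(
  plan=[
    [[0,0,0.015,0,0,0],[0,0,0,0,0,0]],
  ],
)

```text
time_s: 20.1
position: [0.4409, -0.2902, 0.0563]
tool_rot: [[-0.947, -0.322, 0.001], [-0.322, 0.947, -0.0], [-0.001, -0.001, -1.0]]
ft_force: [-3.7, 1.7, 10.0]
grip_width: 0.0108
```

```bash
python3 - <<'E'
from h import *
i,im,d,o=snap("scene","s16"); print(o['time_s'],o['position'],o['tool_rot'].round(4).tolist(),o['ft_force'],o['wrist_torque'])
cv2.imwrite("pics/s16c.png",cv2.resize(im[220:340,210:350,::-1],None,fx=5,fy=5,interpolation=cv2.INTER_CUBIC))
i,im,d,o=snap("side","d16"); cv2.imwrite("pics/d16c.png",cv2.resize(im[235:325,195:300,::-1],None,fx=6,fy=6,interpolation=cv2.INTER_CUBIC))
E
```

```text
20.1 [ 0.44088369 -0.29017668  0.05630097] [[-0.9466, -0.3224, 0.0012], [-0.3224, 0.9466, -0.0004], [-0.001, -0.0007, -1.0]] [-3.69382439  1.69481575 10.04685651] [ 0.56582273  0.67024058 -0.01526844]
```

View pics/s16c.png

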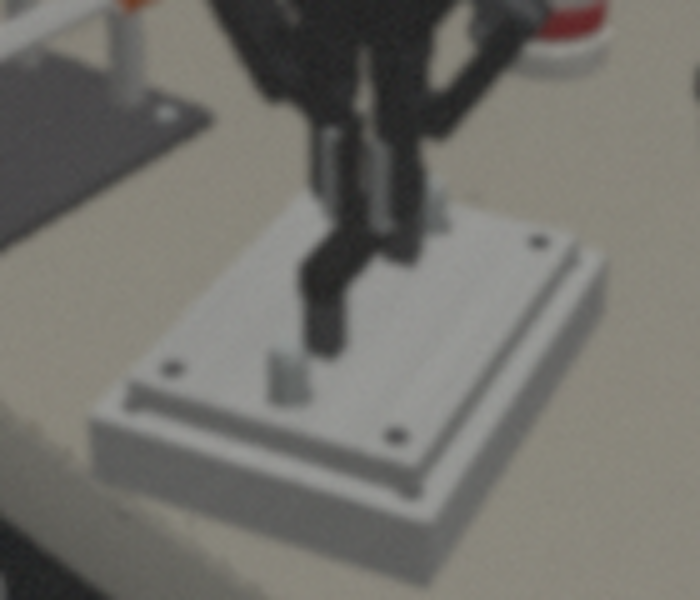

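View pics/d16c.png

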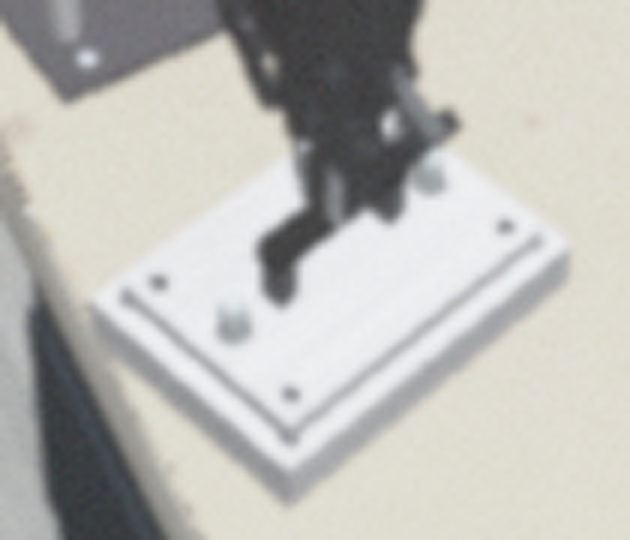

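```bash
python3 - <<'E'
from h import *
for n in ["s16","d16"]:
    i,im,d,o=pickle.load(open(n+".pkl","rb"))
    P,_=cloud(i,d,np.ones(d.shape,bool)); q=(P-lO)@np.c_[lX,lY,[0,0,1]]
    t=(abs(q[:,0])<.077)&(abs(q[:,1])<.052)&(abs(q[:,1])>.02)&(q[:,2]<.055)&(q[:,2]>.02); g=q[t]
    A=np.c_[g[:,:2],np.ones(len(g))]; print(n,"top face z",np.median(g[:,2]),np.linalg.lstsq(A,g[:,2],rcond=None)[0].round(4),len(g))
    b=(((abs(q[:,0])>.083)&(abs(q[:,0])<.088)&(abs(q[:,1])<.06))|((abs(q[:,1])>.058)&(abs(q[:,1])<.063)&(abs(q[:,0])<.085)))&(q[:,2]<.05)&(q[:,2]>.015)
    print("   rim z",np.median(q[b][:,2]),b.sum())
    b=(abs(q[:,0])<.2)&(abs(q[:,1])<.12)&((abs(q[:,0])>.1)|(abs(q[:,1])>.08))&(abs(q[:,2])<.02); print("   bench",np.median(q[b][:,2]))
E
```

```text
s16 top face z 0.04051143248000226 [-0.0028 -0.0021  0.0405] 1429
   rim z 0.028855057295698074 318
   bench 0.0005291060102722394
d16 top face z 0.03976343365708715 [0.0066 0.0051 0.0398] 820
   rim z 0.027631990788251206 211
   bench -8.778822110229478e-05
```

>>> jog_arm(
  plan=[
    [[0,0,0,0,0,0],[0,0,0,0,0,0],[0,0,0,0,0,0],[0,0,0,0,0,0],[0,0,0,0,0,0],[0,0,0,0,0,0],[0,0,0,0,0,0]],
  ],
  grip=0,
)

```text
time_s: 20.9
position: [0.4408, -0.2901, 0.0551]
tool_rot: [[-0.947, -0.322, 0.001], [-0.322, 0.947, 0.0], [-0.001, 0.0, -1.0]]
ft_force: [0.0, 0.3, 0.9]
grip_width: 0.0427
```

>>> jog_arm(
  plan=[
    [[0,0,-0.1,0,0,0],[0,0,-0.2,0,0,0],[0,0,-0.4,0,0,0],[0,0,-0.5,0,0,0],[0,0,-0.6,0,0,0],[0,0,-0.6,0,0,0],[0,0,-0.6,0,0,0],[0,0,-0.4,0,0,0],[0,0,0,0,0,0]],
  ],
)

```text
time_s: 21.8
position: [0.4414, -0.2908, 0.1938]
tool_rot: [[-0.947, -0.322, 0.004], [-0.322, 0.947, -0.003], [-0.003, -0.004, -1.0]]
ft_force: [0.6, -0.5, 0.1]
grip_width: 0.0426
```

```bash
python3 - <<'E'
from h import *
snap("wrist","w17"); snap("scene","s17",1.5); i,im,d,o=snap("side","d17")
print(o['time_s'],o['position'],o['ft_force'],o['grip_width'])
for n in ["s17","d17","w17"]:
    i,im,d,o=pickle.load(open(n+".pkl","rb"))
    P,_=cloud(i,d,np.ones(d.shape,bool)); q=(P-lO)@np.c_[lX,lY,[0,0,1]]
    t=(abs(q[:,0])<.075)&(abs(q[:,1])<.052)&(abs(q[:,1])>.02)&(q[:,2]<.055)&(q[:,2]>.02); g=q[t]
    A=np.c_[g[:,:2],np.ones(len(g))]; 
    b=(((abs(q[:,0])>.083)&(abs(q[:,0])<.088)&(abs(q[:,1])<.06))|((abs(q[:,1])>.058)&(abs(q[:,1])<.063)&(abs(q[:,0])<.085)))&(q[:,2]<.05)&(q[:,2]>.015)
    print(n,"top z",np.median(g[:,2]),np.linalg.lstsq(A,g[:,2],rcond=None)[0].round(4),"rim z",np.median(q[b][:,2]))
E
```

```text
21.9 [ 0.4405752  -0.2900093   0.19098747] [-0.07451824  0.08903538  0.03150275] 0.042631919409737144
s17 top z 0.04053139429733944 [-0.0012 -0.0011  0.0406] rim z 0.02893468554606767
d17 top z 0.039742399581440886 [-0.0011  0.0023  0.0397] rim z 0.027334231005973708
w17 top z 0.042243164623697774 [-0.0007  0.      0.0422] rim z 0.030222478790543225
```

View pics/w17.png

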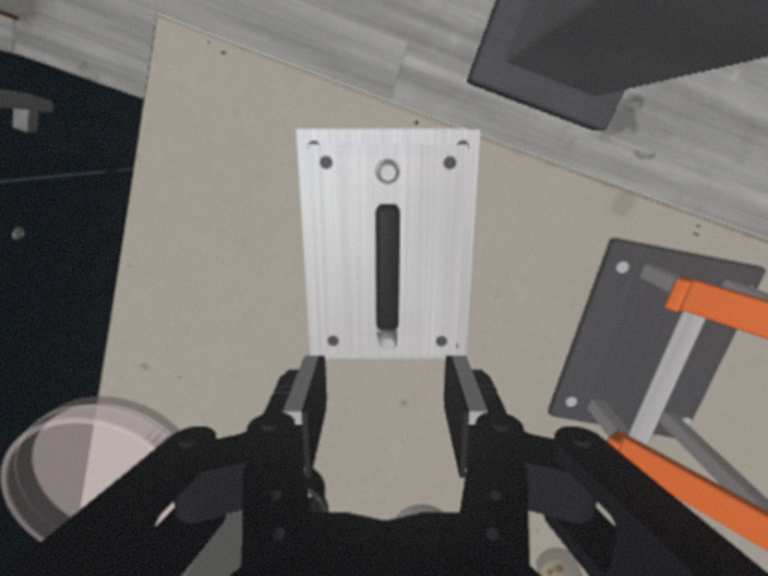

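View pics/s17.png

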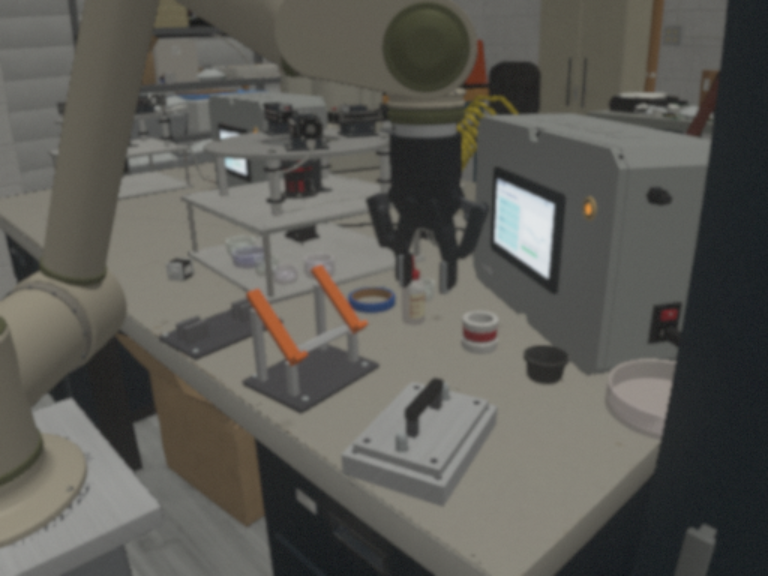

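The picture shows the mould closed: both pins come through the holes, the handle is up, the gripper is clear and the bystanders are untouched. I'm handing it in.

```bash
python3 -c "
from rig import close_job; print(close_job())"
```

```text
the job is handed in; nothing more can be done
None
```

The mould is closed and the job is handed in at about 22 s of the 72 s allowed; the hand-in gave no verdict.

- **First placing:** I pinched the top half by its upper edge, tilted it 45° and laid it on the stand. I let it go there, and the picture showed it lying against the lower stops.
- **Closing:** I took it up again by the handle, turned it level and aligned it by looking at the near pin through its hole. I lowered it, still held, until the wrist force rose by about 16 N at seating, then opened the gripper and backed off about 135 mm.

**Last checks:**
- **Gap:** The plate's upper face is 11.6 to 12.4 mm above the block's rim in all three cameras. With the 12 mm plate, that means the halves meet, with a tilt under 0.003 rad.
- **Fit:** Both pins show in their holes.
- **Robot clear:** The wrist force was about 0 N.
- **Bystanders:** The bottle, tape roll, cup and boot look unmoved in the last scene picture; I did not re-measure them.

**Readings that were off:**
- The finger opening read 3 to 5 mm less than the thickness of the part held, although every grip held.
- The wrist camera's heights came out about 2 mm high, but evenly, so the gap measurement is not affected.
- An early wrist-camera estimate of the lower half's position, taken while the arm was moving, was about 4 mm off. I replaced it with one taken at rest.

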